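Make up two sample kits on spacer plates

ROBOT

A 6-joint arm with a two-finger parallel gripper is mounted at the origin on a cart in front of the work surface, level with it; the furniture and walls round the work are solid. World frame = base frame: x ahead of the robot, y to its left, z up, the work surface at z = 0. Lengths are in mm, angles in rad, forces in N, time in s.
With the tool pointing down it reaches from about 350 to 875 mm from the base axis. Payload 4.2 kg.
Tool frame: the origin (TCP) lies at the very end of the fingers, on their centre line; the grasp point (between the pads) lies behind it (manip.grasp_offset is the z of the grasp point in the tool frame, in mm); z points along the fingers, y is the direction in which the jaws open and shut (so a half turn about z gives the same grasp; the last joint's range is limited). The gripper opens to 87 mm and grips with 3 to 60 N. Pads are 19 mm wide; open, the fingers measure 117 mm over their backs; the gripper's body (75 mm by 190 mm) begins 51 mm behind the grasp point.
Start: joints at [-1.083, 0.385, 0.008, 0, -1.194, -0.259], TCP at [141.773, -608.687, 222.55] pointing down, gripper open.
Joint ranges: [-3.14, 3.14], [-1.21, 2.06], [-1.07, 1.41], [-3.16, 2.05], [-2.99, -0.16], [-3.1, 3.1]. Speed limits (rad/s): [2.79, 2.79, 3.14, 3.14, 3.14, 3.14].

INTERFACE

Orientations are given as a unit quaternion [w, x, y, z].
In Python, from station import telemetry, optics, ticket, finder, manip gives the robot as it stands.
- The arm moves only by the tool send_rows, never from a script. Its arguments are lists of equal length, an entry for each row: "offset": the shift along the tool's x, y, z in cm, a list of three; "twist": the turn, a rotation vector about the tool's x, y, z in degrees, a list of three. In form: {"offset": [[tx, ty, tz], ...], "twist": [[ax, ay, az], ...]}. A call has 1 to 8 rows; each row is the pose to reach, as a shift and turn from the pose commanded when the call began, along the tool's axes at that moment; what a row does not reach only later rows make up. A row lasts 1/10 s, in which the tool goes at most 50 mm and 8.59 degrees, less where a joint would pass 70% of its speed; a pose out of reach is approached as far as the arm can. A call with a gripper value outside its range is refused whole. "gripper" is the finger opening in cm, from 0 to 8.7, set as the call begins (left out, the last holds). The fingers move at their own pace and stop on an object; "grip_force" is the grip in N (left out, the last holds). Time passes only in rows, so rows that repeat a pose let the fingers close. It gives the time, the measured TCP pose, the force and the opening at its end, in the units of the state.
- telemetry.get_state(): the state, without advancing time (a new reading comes with each control period).
- optics.get_image(name): name is "side" or "top" or "wrist"; returns a dict with "color" (480x640x3 uint8, red, green, blue), "fx", "fy", "cx", "cy" (pixels), "origin" and "orientation" of the camera in the world. Camera axes: x right, y up, looking along -z (the intrinsics and any distortion apply to the point x, -y, -z); pixel columns grow to the right and rows downward; lengths in mm; the calibration is good to about 2 mm. A picture is of the moment at which its call begins. There is no depth.
- ticket.job_done(): hands the job in, once; it reports no verdict.
Trained networks look in a picture, given as the dict that the camera call returned (one of the last four; its "shot" number tells which), for a name from the list of things; names that differ only in an ending like _2 or _b are one class to them, and where a whole thing is asked for, a point or a joint stands for the part that bears it (a point fixed in the world has none). Each returns a list of dicts, best first, with "confidence" (0 to 1); they miss things now and then, are a little off and sometimes report something else, mostly with a low value. They report only what shows in the picture. A call takes as long as a camera call.
- finder.regions_of(picture, name): "region" (480x640 bool, what is visible of it) and "xy" ([column, row] in pixels, amid what is visible of it).
The state is a dict: "time_s": time; "joint_pos": joint angles; "dq": joint speeds; "joint_efforts": joint torques, N m; "eef_pos": TCP position; "eef_rot": TCP orientation; "wrist_force": force on the tool from outside, world axes, zero at the start; "wrist_torque": the same for the moment, N m; "gripper_width": finger opening in mm.
Only numpy, scipy, OpenCV 4.12 (cv2) and the standard library are available. Lean on these libraries where they do the work, as an engineer would, in place of code of your own. Each camera call takes 0.05 s, during which the arm holds its last target. There are 200 camera calls.

TASK

Make up two sample kits so that both jars stand equally high: first, in the blue carrier, the thick red spacer plate with the green, blue-lidded jar on it; then, in the yellow carrier, the thin white spacer plate with the orange, black-lidded jar on it. Lay each plate flat and square between its carrier's end bars, let go of it, and press on its top with the fingertips to feel that it lies flat before you stand its jar upright in the middle of it. Drop nothing, let go of everything at the end, and leave the white jar and the dropper bottle alone.

Things in the scene. Friction and masses are not known exactly. Their poses are not given: they have to be found in the camera images.
- blue_carrier: fixed blue metal carrier for one sample, 84 (x) by 104 (y) mm. Its flat seat is 8 mm above the worktop; at its two y ends stand low bars of the same colour, 60 mm long in x, 8 mm thick, inner faces 88 mm apart, tops 18 mm above the worktop; the two long sides (+x and -x) are open for fingers. Origin: centre of its underside, on the worktop; z up, y along its length from bar to bar. Yaw is within 0.12 rad of zero.
- yellow_carrier: fixed yellow metal carrier for one sample, 84 (x) by 104 (y) mm. Its flat seat is 8 mm above the worktop; at its two y ends stand low bars of the same colour, 60 mm long in x, 8 mm thick, inner faces 88 mm apart, tops 18 mm above the worktop; the two long sides (+x and -x) are open for fingers. Origin: centre of its underside, on the worktop; z up, y along its length from bar to bar. Yaw is within 0.12 rad of zero.
- red_plate: loose red rigid plastic spacer plate, 54 (x) by 72 (y) by 17 mm thick, 80 g, with a thin grey circle on top where the jar stands; fits between a carrier's end bars with 8 mm to spare at each end, long way along the carrier's y. Origin: centre of its underside; z up. At the start it lies flat on the worktop, yaw within 0.4 rad of zero. It is hard, not springy.
- white_plate: loose white rigid plastic spacer plate, 54 (x) by 72 (y) by 10 mm thick, 80 g, with a thin grey circle on top where the jar stands; fits between a carrier's end bars with 8 mm to spare at each end, long way along the carrier's y. Origin: centre of its underside; z up. At the start it lies flat on the worktop, yaw within 0.4 rad of zero. It is hard, not springy.
- green_jar: loose closed sample jar, green with a blue lid, diameter 47 mm (the lid 48 mm), 58 mm tall, about 120 to 240 g; lid fixed. Origin: centre of its underside; z up. Stands upright on the worktop at the start.
- orange_jar: loose closed sample jar, orange-brown with a black lid, diameter 52 mm (the lid 54 mm), 65 mm tall, about 75 to 155 g; lid fixed. Origin: centre of its underside; z up. Stands upright on the worktop at the start.
- white_jar: loose closed sample jar, cream white with a white lid, diameter 54 mm (the lid 56 mm), 67 mm tall, about 140 g; lid fixed. Origin: centre of its underside; z up. Stands upright on the worktop at the start. A bystander, not used, at the back.
- dropper: small amber dropper bottle with a black rubber bulb, 39 mm diameter, 109 mm tall, standing beside the work on the left. Origin: centre of its underside. A bystander.

How it is judged:
By the outcome, as a careful person would: the job done as asked, in the order asked, and still so for the second after the job is handed in, with the robot touching nothing.
It also fails if it takes over 122 s, if anything falls off the work surface, if the arm or the gripper's body presses on something with over 40 N, if the wrist force passes 120 N, or if a joint passes its speed limit or range.

## Working session

There is one attempt and no reset: what is moved stays moved. The work goes in short steps, Python scripts to look and compute and a tool call to move; the robot and the scene stay as the last step left them, time stands still between calls to the robot, and variables do not carry over. Pictures are saved under pics/ and viewed, about 12 in all and at most 16, crops included, and the job is handed in when it is done.

Besides the shell and the picture viewer there is one more tool, called after ">>>" as name(argument=value, ...) on one line, values as JSON. send_rows: Moves the arm, as the interface text tells. Its arguments: {"type":"object","properties":{"offset":{"type":"array","items":{"type":"array","items":{"type":"number"}}},"twist":{"type":"array","items":{"type":"array","items":{"type":"number"}}},"gripper":{"type":"number"},"grip_force":{"type":"number"}},"required":["offset","twist"]}

```bash
ls; mkdir -p pics; cat > h.py <<'E'
import numpy as np, cv2
from scipy.spatial.transform import Rotation as R
from station import telemetry, optics, ticket, finder, manip
def rot(q): return R.from_quat([q[1],q[2],q[3],q[0]])
def shot(n,fn=None):
    p=optics.get_image(n)
    if fn: cv2.imwrite(f'pics/{fn}.png',p['color'][:,:,::-1])
    return p
def ray(p,uv):
    uv=np.atleast_2d(uv).astype(float)
    d=np.c_[(uv[:,0]-p['cx'])/p['fx'],-(uv[:,1]-p['cy'])/p['fy'],-np.ones(len(uv))]
    return rot(p['orientation']).apply(d)
def toz(p,uv,z):
    d=ray(p,uv);o=np.array(p['origin']);return o+d*((z-o[2])/d[:,2])[:,None]
def proj(p,X):
    c=rot(p['orientation']).inv().apply(np.atleast_2d(X)-np.array(p['origin']))
    return np.c_[p['cx']+p['fx']*c[:,0]/-c[:,2],p['cy']-p['fy']*c[:,1]/-c[:,2]]
def rect(p,reg,z):
    cs,_=cv2.findContours(reg.astype(np.uint8),cv2.RETR_EXTERNAL,cv2.CHAIN_APPROX_NONE)
    c=max(cs,key=cv2.contourArea)[:,0,:]
    w=toz(p,c,z)[:,:2].astype(np.float32)
    (cx,cy),(a,b),t=cv2.minAreaRect(w)
    if a>b: a,b,t=b,a,t-90   # a short along angle t
    t=(t+90)%180-90
    return np.round([cx,cy,a,b,t],1)
def st():
    s=telemetry.get_state();print(s['time_s'],np.round(s['eef_pos'],1),np.round(rot(s['eef_rot']).as_matrix(),3).tolist(),np.round(s['wrist_force'],1),s['gripper_width'],np.round(s['joint_pos'],2));return s
E
python3 - <<'E'
from h import *
s=st();print(manip.grasp_offset,[a for a in dir(manip) if a[0]!='_'])
Z={'blue_carrier':8,'yellow_carrier':8,'red_plate':17,'white_plate':10,'green_jar':58,'orange_jar':65,'white_jar':67,'dropper':100}
for n in ['top','side']:
    p=shot(n,n+'0');print(n,{k:np.round(v,3) if not isinstance(v,(str,dict)) else v for k,v in p.items() if k!='color'})
    for k,z in Z.items():
        for r in finder.regions_of(p,k)[:2]:
            print(k,round(r['confidence'],2),np.round(r['xy']),r['region'].sum(),rect(p,r['region'],z),np.round(toz(p,r['xy'],z)[0]))
E
```

```text
pics
0.0 [ 141.6 -608.1  221.5] [[-0.974, -0.227, -0.001], [-0.227, 0.974, 0.002], [0.0, 0.002, -1.0]] [ 0.2  0.1 -0.2] 87.24703548331253 [-1.08  0.39  0.01 -0.   -1.19 -0.26]
-18.700000000000003 ['IKError', 'grasp_offset']
top {'fx': np.float64(468.611), 'fy': np.float64(468.611), 'cx': np.float64(322.951), 'cy': np.float64(235.028), 'origin': array([470.582, 363.7  , 895.694]), 'orientation': array([ 0.706,  0.04 , -0.049, -0.705]), 'shot': np.int64(1)}
blue_carrier 0.65 [387. 337.] 2620 [392.2 231.   86.3 109.1   6.1] [391. 233.   8.]
yellow_carrier 0.8 [315. 335.] 2581 [391.8 365.7  84.6 105.9   3.5] [395. 368.   8.]
red_plate 0.93 [327. 219.] 1131 [617.9 343.7  56.9  74.6  22.7] [612. 345.  17.]
white_plate 0.72 [328. 270.] 1085 [5.129e+02 3.430e+02 5.460e+01 7.200e+01 1.000e-01] [515. 343.  10.]
white_plate 0.26 [388. 339.] 2588 [392.3 231.6  84.4 108.4   6.7] [388. 232.  10.]
green_jar 0.63 [384. 277.] 646 [503.5 239.7  48.1  51.9  -0.7] [501. 243.  58.]
green_jar 0.5 [318. 336.] 2524 [396.4 366.6  79.   98.    4.2] [397. 363.  58.]
orange_jar 0.63 [381. 213.] 847 [619.2 242.4
[... 462 characters left out ...]
26 [393.6 230.   83.8 114.2   6.2] [393. 232.   8.]
yellow_carrier 0.66 [416. 266.] 2467 [392.4 364.9  85.9 111.2   4.4] [395. 374.   8.]
red_plate 0.63 [295. 240.] 689 [621.7 339.1  56.1  61.1  21.5] [617. 335.  17.]
white_plate 0.91 [353. 248.] 964 [513.3 345.2  53.6  75.7   2.2] [508. 342.  10.]
green_jar 0.94 [358. 193.] 790 [505.  258.1  46.6  85.4   0. ] [504. 251.  58.]
orange_jar 0.85 [295. 192.] 1007 [620.3 262.5  53.7  94.8   5.9] [619. 260.  65.]
orange_jar 0.19 [390. 308.] 739 [450.5 488.3  34.7  71.3 -21.5] [451. 487.  65.]
white_jar 0.8 [238. 198.] 1101 [716.5 285.6  54.2  99.7  13.8] [722. 281.  67.]
dropper 0.61 [391. 310.] 771 [454.  506.8  37.2  65.  -24.4] [454. 506. 100.]
```

```bash
python3 - <<'E'
import cv2
a=cv2.imread('pics/top0.png')[130:400,200:480];b=cv2.imread('pics/side0.png')[130:400,200:480]
cv2.imwrite('pics/v1.png',cv2.resize(cv2.vconcat([a]),None,fx=2.1,fy=2.1,interpolation=2))
E
```

```text
(no output)
```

View pics/v1.png

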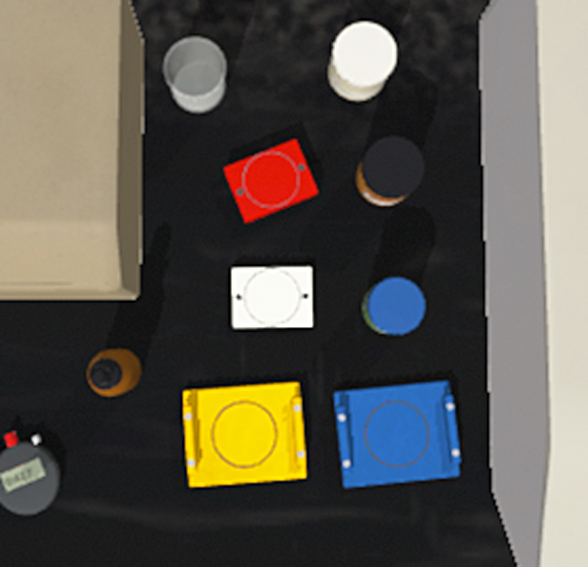

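The top view (crop ×2.1) shows both carriers at the bottom and the white plate above the yellow one. The red plate is turned and sits near a glass at (195,75). There is a box at the upper left and a wall on the right. I'll check how tall these obstacles are in the side view.

```bash
python3 - <<'E'
import cv2
b=cv2.imread('pics/side0.png')
cv2.imwrite('pics/v2.png',b)
E
```

```text
(no output)
```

View pics/v2.png

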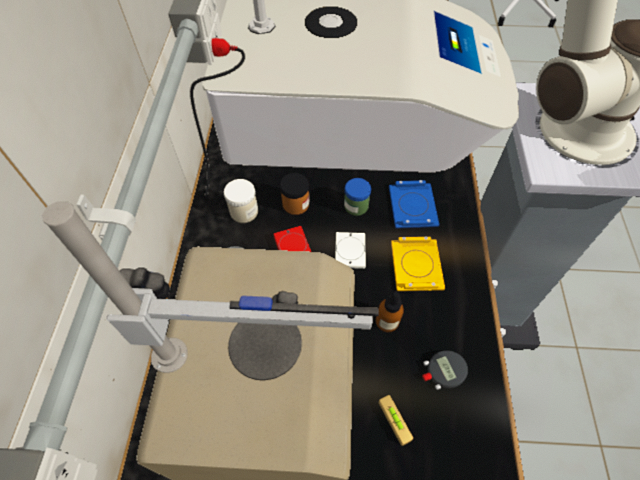

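View pics/top0.png

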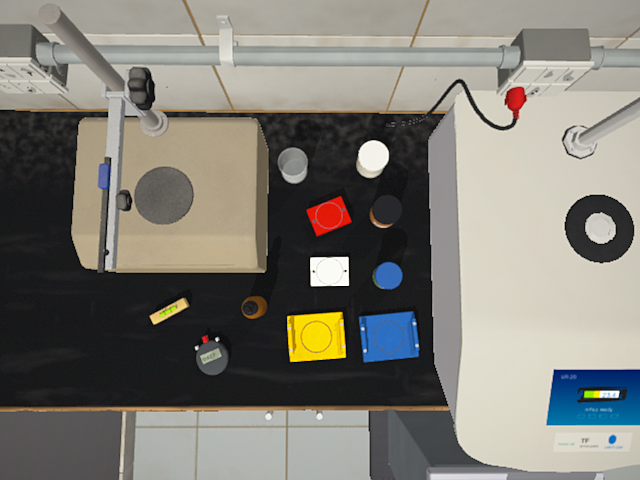

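The side view shows a hotplate box (y+) that partly hides the red plate. A large machine stands at y−, between the arm's start and the work. I'll triangulate both.

```bash
python3 - <<'E'
from h import *
t=shot('top');s=shot('side')
def tri(a,b):
    o1,o2=np.array(t['origin']),np.array(s['origin']);d1,d2=ray(t,a)[0],ray(s,b)[0]
    k=np.linalg.lstsq(np.c_[d1,-d2],o2-o1,rcond=None)[0]
    p,q=o1+k[0]*d1,o2+k[1]*d2;return np.round((p+q)/2),round(np.linalg.norm(p-q))
for n,a,b in [('mach back top',(457,95),(206,92)),('mach back base',(430,130),(226,163)),('mach front top',(462,425),(515,125)),('mach front base',(458,425),(470,160)),
 ('sink disc hole on machine',(600,228),(330,20)),('rod base machine',(578,141),(262,27)),('plug',(515,98),(221,46)),('box back R top',(258,118),(185,250)),('box frontR top',(266,262),(353,275)),('rod top left',(50,12),(60,215)),('boom end',(103,270),(372,322)),('clamp',(145,88),(145,280)),('rod2 machine',(640,105),(258,-40)),('pipe',(226,55),(130,213))]:
    print(n,tri(a,b))
print(toz(t,[(293,175),(293,160),(268,200),(268,150),(430,250),(432,330),(440,400)],0).round())
print(toz(t,[(293,160)],70).round())
E
```

```text
mach back top (array([783., 142., 187.]), 3)
mach back base (array([784., 142.,   7.]), 14)
mach front top (array([248., 143., 139.]), 43)
mach front base (array([249., 103.,   0.]), 34)
sink disc hole on machine (array([571., -63., 202.]), 2)
rod base machine (array([705., -40., 197.]), 3)
plug (array([761.,  68., 228.]), 2)
box back R top (array([754., 460., 168.]), 3)
box frontR top (array([518., 451., 104.]), 13)
rod top left (array([738., 620., 473.]), 2)
boom end (array([500., 624., 321.]), 1)
clamp (array([735., 587., 315.]), 1)
rod2 machine (array([705., -51., 320.]), 15)
pipe (array([788., 487., 295.]), 7)
[[702. 411.   0.]
 [732. 411.   0.]
 [652. 459.   0.]
 [752. 461.   0.]
 [555. 146.   0.]
 [403. 147.   0.]
 [276. 136.   0.]]
[[711. 408.  70.]]
```

```bash
cat >> h.py <<'E'
def plan(*wp):
    """wp: (x,y,z,az_deg) targets; each printed as cumulative offset cm/twist deg in tool axes of its predecessor, rows needed"""
    s=telemetry.get_state();p=np.array(s['eef_pos']);r=rot(s['eef_rot'])
    for w in wp:
        q=np.array(w[:3],float);rn=R.from_euler('z',w[3],degrees=True)*R.from_euler('x',180,degrees=True)
        o=r.inv().apply(q-p)/10;t=(r.inv()*rn).as_rotvec(degrees=True)
        print(w,'off',o.round(2).tolist(),'tw',t.round(1).tolist(),'rows>=%.1f'%max(np.linalg.norm(q-p)/50,np.linalg.norm(t)/8.59))
        p,r=q,rn
E
python3 - <<'E'
from h import *
plan((142,-608,430,-167),(430,-250,430,-167),(480,150,400,-167),(560,320,330,-157.3))
E
```

```text
(142, -608, 430, -167) off [-0.04, 0.06, -20.74] tw [-0.0, 0.0, 0.1] rows>=4.1
(430, -250, 430, -167) off [-36.12, 28.4, 0.0] tw [0.0, 0.0, 0.0] rows>=9.2
(480, 150, 400, -167) off [-13.87, 37.85, 3.0] tw [0.0, 0.0, 0.0] rows>=8.1
(560, 320, 330, -157.3) off [-11.62, 14.76, 7.0] tw [0.0, 0.0, -9.7] rows>=4.0
```

>>> send_rows(offset=[[0, 0, -5], [0, 0, -10], [0, 0, -15], [0, 0, -20.7], [0, 0, -20.7], [0, 0, -20.7]], twist=[[0, 0, 0], [0, 0, 0], [0, 0, 0], [0, 0, 0], [0, 0, 0], [0, 0, 0]])

```text
time_s: 1.6
eef_pos: [142.0, -609.0, 431.8]
eef_rot: [0.001, -0.114, 0.993, -0.002]
wrist_force: [-0.6, -1.1, -0.7]
gripper_width: 87.0
```

>>> send_rows(offset=[[-18, 14.2, 0], [-18, 14.2, 0], [-18, 14.2, 0], [-18, 14.2, 0], [-36.1, 28.4, 0], [-36.1, 28.4, 0], [-36.1, 28.4, 0], [-36.1, 28.4, 0]], twist=[[0, 0, 0], [0, 0, 0], [0, 0, 0], [0, 0, 0], [0, 0, 0], [0, 0, 0], [0, 0, 0], [0, 0, 0]])

```text
time_s: 2.4
eef_pos: [392.1, -294.2, 427.4]
eef_rot: [-0.002, -0.114, 0.993, 0.001]
wrist_force: [1.5, -0.5, -0.5]
gripper_width: 86.8
```

>>> send_rows(offset=[[-17.6, 40.4, 0], [-17.6, 40.4, 0], [-17.6, 40.4, 0], [-17.6, 40.4, 0], [-17.6, 40.4, 0], [-17.6, 40.4, 0], [-17.6, 40.4, 0], [-17.6, 40.4, 0]], twist=[[0, 0, 0], [0, 0, 0], [0, 0, 0], [0, 0, 0], [0, 0, 0], [0, 0, 0], [0, 0, 0], [0, 0, 0]])

```text
time_s: 3.2
eef_pos: [463.3, 98.9, 427.5]
eef_rot: [-0.002, -0.114, 0.993, -0.0]
wrist_force: [1.2, 0.3, -0.3]
gripper_width: 87.1
```

>>> send_rows(offset=[[-11.6, 14.8, 8], [-11.6, 14.8, 8], [-11.6, 14.8, 8], [-11.6, 14.8, 8], [-11.6, 14.8, 8], [-11.6, 14.8, 8], [-11.6, 14.8, 8], [-11.6, 14.8, 8]], twist=[[0, 0, -9.7], [0, 0, -9.7], [0, 0, -9.7], [0, 0, -9.7], [0, 0, -9.7], [0, 0, -9.7], [0, 0, -9.7], [0, 0, -9.7]])

```text
time_s: 4.0
eef_pos: [543.4, 266.2, 350.8]
eef_rot: [0.001, -0.197, 0.98, 0.0]
wrist_force: [0.5, 0.0, -0.7]
gripper_width: 87.2
```

```bash
python3 - <<'E'
from h import *
s=st()
p=shot('wrist','w1');print(p['origin'],p['fx'],p['cx'],p['cy'],p['orientation'])
Z={'red_plate':17,'white_plate':10,'green_jar':58,'orange_jar':65,'white_jar':67,'blue_carrier':8,'yellow_carrier':8}
for k,z in Z.items():
    for r in finder.regions_of(p,k)[:1]:
        print(k,round(r['confidence'],2),np.round(r['xy']),r['region'].sum(),rect(p,r['region'],z))
E
```

```text
4.0 [543.4 266.2 350.8] [[-0.922, -0.387, 0.002], [-0.387, 0.922, 0.001], [-0.002, 0.0, -1.0]] [ 0.5  0.  -0.7] 87.20592444460664 [ 0.72  0.29  0.19  0.   -1.46 -1.9 ]
[478.92591068 237.75775789 512.37439834] 373.4528831139404 322.1137771801389 236.86529134325968 [ 0.54913315 -0.07120611 -0.10696024  0.82579778]
red_plate 0.73 [349. 259.] 1990 [615.8 340.   55.8  72.   22.8]
white_plate 0.81 [384. 190.] 2114 [513.  339.1  54.1  72.9   1.5]
green_jar 0.82 [309. 156.] 1361 [503.6 235.   47.7  49.  -67.2]
orange_jar 0.77 [277. 244.] 1697 [616.2 238.4  52.5  63.9  76.5]
white_jar 0.57 [271. 296.] 523 [680.3 252.1  20.7  44.   22.8]
blue_carrier 0.6 [342.  73.] 6039 [392.2 229.9  84.  105.9   5.7]
yellow_carrier 0.72 [439. 115.] 5779 [392.4 365.9  85.7 109.8   4.9]
```

View pics/w1.png

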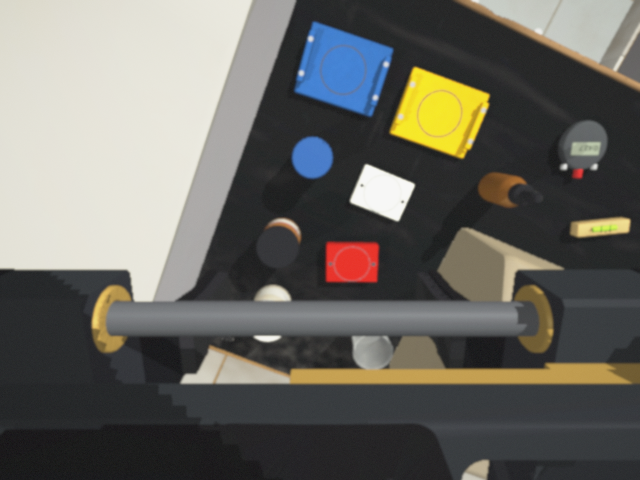

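```bash
python3 - <<'E'
from h import *
plan((616,341,150,-157.3))
E
```

```text
(616, 341, 150, -157.3) off [-9.53, 4.0, 19.99] tw [0.0, 0.0, 0.1] rows>=4.5
```

>>> send_rows(offset=[[-9.5, 4.0, 20], [-9.5, 4.0, 20], [-9.5, 4.0, 20], [-9.5, 4.0, 20], [-9.5, 4.0, 20], [-9.5, 4.0, 20], [-9.5, 4.0, 20], [-9.5, 4.0, 20]], twist=[[0, 0, 0], [0, 0, 0], [0, 0, 0], [0, 0, 0], [0, 0, 0], [0, 0, 0], [0, 0, 0], [0, 0, 0]])

```text
time_s: 5.2
eef_pos: [616.5, 341.4, 152.5]
eef_rot: [0.002, -0.198, 0.98, 0.001]
wrist_force: [0.3, 0.6, 0.4]
gripper_width: 86.8
```

```bash
python3 - <<'E'
from h import *
s=st()
p=shot('wrist','w2')
Z={'red_plate':17,'white_plate':10,'green_jar':58,'orange_jar':65,'blue_carrier':8,'yellow_carrier':8}
for k,z in Z.items():
    for r in finder.regions_of(p,k)[:1]:
        print(k,round(r['confidence'],2),np.round(r['xy']),r['region'].sum(),rect(p,r['region'],z))
st()
E
```

```text
5.2 [616.5 341.4 152.5] [[-0.922, -0.388, 0.004], [-0.388, 0.922, 0.002], [-0.004, 0.001, -1.0]] [0.3 0.6 0.4] 86.81114196724643 [ 0.73  0.57  0.13  0.   -1.13 -1.91]
red_plate 0.75 [322. 226.] 5860 [617.1 341.   57.1  73.4  22.8]
white_plate 0.87 [372. 103.] 6824 [513.6 339.9  54.3  71.7   1.3]
green_jar 0.69 [243.  30.] 4632 [514.6 242.2  38.1  51.7  22.8]
yellow_carrier 0.86 [491.  14.] 2642 [431.  384.2  25.6  89.2  22.8]
5.55 [615.8 341.1 150.5] [[-0.922, -0.388, 0.001], [-0.388, 0.922, 0.001], [-0.001, 0.001, -1.0]] [-0.6  0.4  0.2] 87.01292952247566 [ 0.73  0.57  0.13 -0.   -1.13 -1.91]
```

View pics/w2.png

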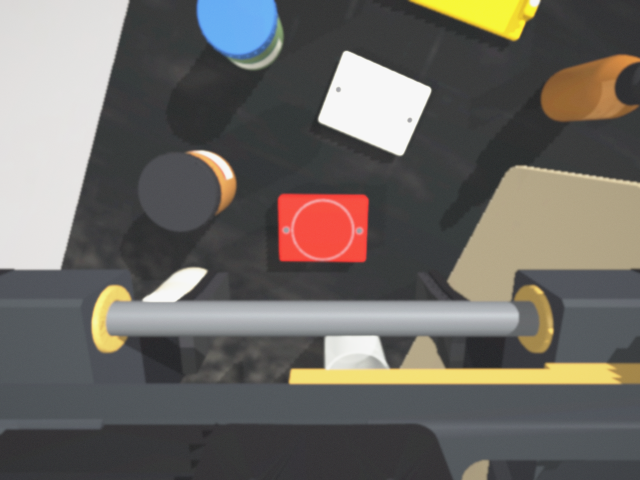

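>>> send_rows(offset=[[0, 0, 4], [0, 0, 8], [0, 0, 11], [0, 0, 12.5], [0, 0, 13.5], [0, 0, 14.4], [0, 0, 14.4], [0, 0, 14.4]], twist=[[0, 0, 0], [0, 0, 0], [0, 0, 0], [0, 0, 0], [0, 0, 0], [0, 0, 0], [0, 0, 0], [0, 0, 0]])

```text
time_s: 6.35
eef_pos: [616.4, 341.6, 6.8]
eef_rot: [0.001, -0.198, 0.98, 0.0]
wrist_force: [-0.9, -1.6, -0.4]
gripper_width: 87.1
```

>>> send_rows(offset=[[0, 0, 0], [0, 0, 0], [0, 0, 0], [0, 0, 0], [0, 0, 0], [0, 0, 0]], twist=[[0, 0, 0], [0, 0, 0], [0, 0, 0], [0, 0, 0], [0, 0, 0], [0, 0, 0]], gripper=6.5, grip_force=15)

```text
time_s: 6.95
eef_pos: [616.0, 341.4, 6.4]
eef_rot: [0.001, -0.198, 0.98, 0.0]
wrist_force: [-0.9, -1.0, 4.4]
gripper_width: 71.9
```

```bash
python3 - <<'E'
from h import *
st()
plan((616,341,12,-157.3),(597,332,12,-180),(597,332,5.5,-180),(597,332,100,-180),(597,332,100,-90),(597,332,5,-90))
E
```

```text
6.95 [616.  341.4   6.4] [[-0.922, -0.388, 0.001], [-0.388, 0.922, 0.001], [-0.001, 0.0, -1.0]] [-0.9 -1.   4.4] 71.87926670637947 [ 0.73  0.71 -0.01  0.   -0.85 -1.91]
(616, 341, 12, -157.3) off [0.01, -0.03, -0.56] tw [0.0, 0.1, 0.1] rows>=0.1
(597, 332, 12, -180) off [2.1, -0.1, -0.0] tw [0.0, -0.0, 22.7] rows>=2.6
(597, 332, 5.5, -180) off [0.0, -0.0, 0.65] tw [0.0, 0.0, 0.0] rows>=0.1
(597, 332, 100, -180) off [0.0, 0.0, -9.45] tw [0.0, 0.0, 0.0] rows>=1.9
(597, 332, 100, -90) off [0.0, 0.0, 0.0] tw [-0.0, 0.0, -90.0] rows>=10.5
(597, 332, 5, -90) off [0.0, -0.0, 9.5] tw [0.0, 0.0, 0.0] rows>=1.9
```

>>> send_rows(offset=[[0, 0, -0.4], [0, 0, -0.8], [0.5, 0, -0.8], [1.0, 0, -0.8], [1.5, 0, -0.8], [2.1, -0.1, -0.8], [2.1, -0.1, -0.8], [2.1, -0.1, -0.8]], twist=[[0, 0, 0], [0, 0, 0], [0, 0, 5], [0, 0, 10], [0, 0, 16], [0, 0, 22.7], [0, 0, 22.7], [0, 0, 22.7]])

```text
time_s: 7.75
eef_pos: [596.8, 332.0, 13.5]
eef_rot: [0.0, -0.002, 1.0, -0.0]
wrist_force: [0.2, -0.1, -1.1]
gripper_width: 72.0
```

>>> send_rows(offset=[[0, 0, 0.3], [0, 0, 0.6], [0, 0, 0.8], [0, 0, 0.8], [0, 0, 0.8]], twist=[[0, 0, 0], [0, 0, 0], [0, 0, 0], [0, 0, 0], [0, 0, 0]])

```text
time_s: 8.25
eef_pos: [596.9, 332.1, 6.3]
eef_rot: [0.0, -0.001, 1.0, -0.0]
wrist_force: [-2.1, -0.8, 4.1]
gripper_width: 72.2
```

>>> send_rows(offset=[[0, 0, 0], [0, 0, 0], [0, 0, 0], [0, 0, 0]], twist=[[0, 0, 0], [0, 0, 0], [0, 0, 0], [0, 0, 0]], gripper=8.3)

```text
time_s: 8.65
eef_pos: [596.6, 331.9, 5.1]
eef_rot: [-0.0, -0.001, 1.0, -0.0]
wrist_force: [0.4, 0.1, -0.6]
gripper_width: 82.6
```

>>> send_rows(offset=[[0, 0, -2], [0, 0, -5], [0, 0, -9.5], [0, 0, -14], [0, 0, -14], [0, 0, -14]], twist=[[0, 0, 0], [0, 0, 0], [0, 0, 0], [0, 0, 0], [0, 0, -8], [0, 0, -15]])

```text
time_s: 9.25
eef_pos: [597.4, 332.7, 148.0]
eef_rot: [0.002, -0.134, 0.991, 0.001]
wrist_force: [-0.3, -0.0, -0.1]
gripper_width: 82.9
```

>>> send_rows(offset=[[0, 0, 0], [0, 0, 0], [0, 0, 0], [0, 0, 0], [0, 0, 0], [0, 0, 0], [0, 0, 0], [0, 0, 0]], twist=[[0, 0, -8], [0, 0, -16], [0, 0, -24], [0, 0, -32], [0, 0, -40], [0, 0, -48], [0, 0, -56], [0, 0, -64]], gripper=6.6)

```text
time_s: 10.05
eef_pos: [596.7, 332.0, 145.2]
eef_rot: [-0.0, -0.639, 0.769, 0.0]
wrist_force: [-0.0, -0.9, -0.8]
gripper_width: 66.0
```

>>> send_rows(offset=[[0, 0, 0], [0, 0, 0], [0, 0, 0], [0, 0, 0]], twist=[[0, 0, -8], [0, 0, -11], [0, 0, -11], [0, 0, -11]])

```text
time_s: 10.45
eef_pos: [596.7, 332.0, 145.4]
eef_rot: [0.0, 0.707, -0.707, -0.0]
wrist_force: [-0.2, -0.3, -0.6]
gripper_width: 65.9
```

```bash
python3 - <<'E'
from h import *
p=shot('wrist','w3')
Z={'red_plate':17,'white_plate':10,'orange_jar':65,'green_jar':58}
for k,z in Z.items():
    for r in finder.regions_of(p,k)[:1]:
        print(k,round(r['confidence'],2),np.round(r['xy']),r['region'].sum(),rect(p,r['region'],z))
st()
p=shot('top')
for k in ['red_plate']:
    for r in finder.regions_of(p,k)[:1]:
        print(k,round(r['confidence'],2),np.round(r['xy']),r['region'].sum(),rect(p,r['region'],17))
E
```

```text
red_plate 0.6 [315. 219.] 5840 [600.1 328.5  53.4  71.9   0. ]
white_plate 0.64 [424. 233.] 5557 [514.5 338.1  56.   72.9   1.2]
orange_jar 0.75 [279.  97.] 6313 [622.8 236.7  52.1  52.8  -0. ]
green_jar 0.94 [461.  98.] 5999 [510.  235.4  47.8  58.9 -90. ]
10.7 [596.7 332.  145.5] [[0.002, -1.0, -0.0], [-1.0, -0.002, -0.0], [0.0, 0.0, -1.0]] [ 0.1  0.  -0.7] 66.05774669919136 [ 0.74  0.54  0.06 -0.   -1.09 -0.74]
red_plate 0.59 [346. 234.] 95 [5.957e+02 3.090e+02 1.720e+01 2.290e+01 1.000e-01]
```

View pics/w3.png

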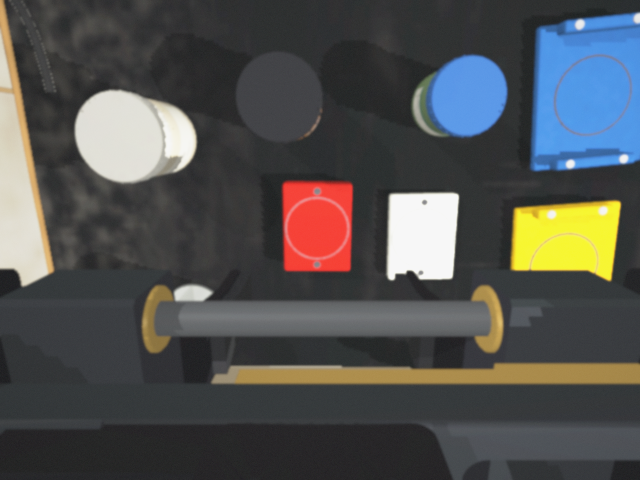

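```bash
python3 - <<'E'
from h import *
plan((600,332,40,-90),(600,332,6,-90),(600,332,150,-90),(480,231,200,-84))
E
```

```text
(600, 332, 40, -90) off [0.0, -0.32, 10.56] tw [-0.0, 0.0, 0.1] rows>=2.1
(600, 332, 6, -90) off [0.0, -0.0, 3.4] tw [0.0, 0.0, 0.0] rows>=0.7
(600, 332, 150, -90) off [0.0, 0.0, -14.4] tw [0.0, 0.0, 0.0] rows>=2.9
(480, 231, 200, -84) off [10.1, 12.0, -5.0] tw [0.0, 0.0, -6.0] rows>=3.3
```

>>> send_rows(offset=[[0, -0.3, 4], [0, -0.3, 8], [0, -0.3, 11], [0, -0.3, 13], [0, -0.3, 13.9], [0, -0.3, 13.9], [0, -0.3, 13.9]], twist=[[0, 0, 0], [0, 0, 0], [0, 0, 0], [0, 0, 0], [0, 0, 0], [0, 0, 0], [0, 0, 0]])

```text
time_s: 11.5
eef_pos: [600.6, 332.6, 7.8]
eef_rot: [-0.001, 0.708, -0.706, 0.0]
wrist_force: [-0.0, -0.4, 1.5]
gripper_width: 66.1
```

>>> send_rows(offset=[[0, 0, 0], [0, 0, 0], [0, 0, 0], [0, 0, 0], [0, 0, 0], [0, 0, 0]], twist=[[0, 0, 0], [0, 0, 0], [0, 0, 0], [0, 0, 0], [0, 0, 0], [0, 0, 0]], gripper=4.5, grip_force=20)

```text
time_s: 12.1
eef_pos: [600.4, 332.5, 8.0]
eef_rot: [-0.001, 0.708, -0.706, 0.0]
wrist_force: [-1.8, 0.5, 6.6]
gripper_width: 54.0
```

>>> send_rows(offset=[[0, 0, -1], [0, 0, -2.5], [0, 0, -5], [0, 0, -8], [0, 0, -11], [0, 0, -14], [0, 0, -16], [0, 0, -16]], twist=[[0, 0, 0], [0, 0, 0], [0, 0, 0], [0, 0, 0], [0, 0, 0], [0, 0, 0], [0, 0, 0], [0, 0, 0]])

```text
time_s: 12.9
eef_pos: [601.5, 333.1, 171.6]
eef_rot: [-0.004, 0.708, -0.706, 0.001]
wrist_force: [0.1, 0.1, -1.8]
gripper_width: 53.3
```

>>> send_rows(offset=[[2, 2.4, -1], [4, 4.8, -2], [6, 7.2, -3], [8, 9.6, -4], [10.1, 12, -4], [10.1, 12, -4], [10.1, 12, -4]], twist=[[0, 0, 0], [0, 0, -2], [0, 0, -4], [0, 0, -6], [0, 0, -6], [0, 0, -6], [0, 0, -6]])

```text
time_s: 13.6
eef_pos: [479.3, 230.3, 206.4]
eef_rot: [0.0, 0.744, -0.668, -0.0]
wrist_force: [0.0, -0.1, -0.3]
gripper_width: 53.8
```

```bash
python3 - <<'E'
from h import *
st()
p=shot('wrist','w4')
for k,z in {'red_plate':197+17-6,'blue_carrier':8,'yellow_carrier':8,'green_jar':58,'white_plate':10}.items():
    for r in finder.regions_of(p,k)[:1]:
        print(k,round(r['confidence'],2),np.round(r['xy']),r['region'].sum(),rect(p,r['region'],z))
s=st()
plan((392.5,230.5,60,-84),(392.5,230.5,15,-84))
E
```

```text
13.6 [479.3 230.3 206.4] [[0.106, -0.994, -0.0], [-0.994, -0.106, -0.0], [0.0, 0.0, -1.0]] [ 0.  -0.1 -0.3] 53.76534596497736 [ 0.75  0.24 -0.24 -0.   -1.09 -0.65]
red_plate 0.82 [321. 270.] 14571 [480.2 211.2  41.4  55.7 -83.9]
blue_carrier 0.83 [415. 212.] 7584 [391.7 230.3  83.4 106.9   6.1]
yellow_carrier 0.81 [388. 356.] 509 [390.4 377.2  27.7  42.2  -8. ]
green_jar 0.82 [292. 202.] 786 [504.2 212.3  16.9  42.1 -83.9]
white_plate 0.27 [388. 356.] 425 [391.8 373.   19.6  38.9   8.3]
13.9 [480.3 231.2 206. ] [[0.106, -0.994, -0.001], [-0.994, -0.106, -0.001], [0.001, 0.001, -1.0]] [ 0.3  0.3 -1.1] 53.75778764268964 [ 0.75  0.24 -0.24 -0.   -1.09 -0.65]
(392.5, 230.5, 60, -84) off [-0.88, 8.73, 14.6] tw [0.0, -0.0, 0.1] rows>=3.4
(392.5, 230.5, 15, -84) off [0.0, -0.0, 4.5] tw [0.0, 0.0, 0.0] rows>=0.9
```

View pics/w4.png

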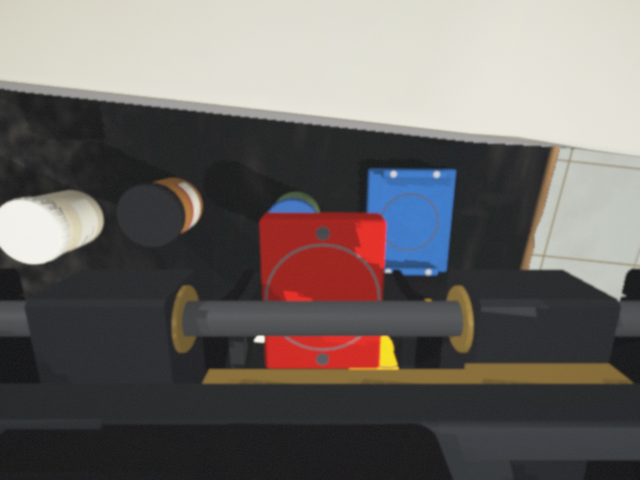

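```bash
python3 - <<'E'
from h import *
p=shot('wrist');s=st()
r=rot(s['eef_rot'])
for uv in [(323,213),(323,233),(322,360),(260,225),(386,225)]:
    print(uv,(r.inv().apply(toz(p,uv,s['eef_pos'][2]+9.2)[0]-s['eef_pos'])).round(1))
plan((392.5,231,60,-84),(392.5,231,18,-84))
E
```

```text
13.95 [480.2 231.1 206. ] [[0.106, -0.994, -0.001], [-0.994, -0.106, -0.001], [0.0, 0.001, -1.0]] [ 0.2 -0.5 -0.5] 54.147748458155945 [ 0.75  0.24 -0.24 -0.   -1.09 -0.65]
(323, 213) [40.8  1.2 -9.2]
(323, 233) [32.2  1.2 -9.2]
(322, 360) [-28.1   0.8  -9.2]
(260, 225) [ 35.7 -25.2  -9.2]
(386, 225) [35.7 27.5 -9.2]
(392.5, 231, 60, -84) off [-0.93, 8.71, 14.6] tw [0.0, -0.0, 0.1] rows>=3.4
(392.5, 231, 18, -84) off [0.0, -0.0, 4.2] tw [0.0, 0.0, 0.0] rows>=0.8
```

>>> send_rows(offset=[[-0.3, 2, 1], [-0.5, 4, 3], [-0.7, 6, 6], [-1, 8, 9.5], [-1, 8.7, 12.5], [-1, 8.7, 14.6], [-1, 8.7, 14.6]], twist=[[0, 0, 0], [0, 0, 0], [0, 0, 0], [0, 0, 0], [0, 0, 0], [0, 0, 0], [0, 0, 0]])

```text
time_s: 14.65
eef_pos: [390.9, 230.1, 58.1]
eef_rot: [0.003, 0.744, -0.668, 0.0]
wrist_force: [-0.5, 0.2, -1.9]
gripper_width: 53.3
```

>>> send_rows(offset=[[0, 0, 1.2], [0, 0, 2.4], [0, 0, 3.2], [0, 0, 3.8], [0, 0, 4.1], [0, 0, 4.1]], twist=[[0, 0, 0], [0, 0, 0], [0, 0, 0], [0, 0, 0], [0, 0, 0], [0, 0, 0]])

```text
time_s: 15.25
eef_pos: [392.5, 231.5, 19.6]
eef_rot: [0.0, 0.744, -0.668, 0.0]
wrist_force: [0.1, -0.6, -0.8]
gripper_width: 53.8
```

>>> send_rows(offset=[[0, 0, 0.15], [0, 0, 0.25], [0, 0, 0.3]], twist=[[0, 0, 0], [0, 0, 0], [0, 0, 0]])

```text
time_s: 15.55
eef_pos: [392.4, 231.5, 16.7]
eef_rot: [-0.0, 0.744, -0.668, -0.0]
wrist_force: [-0.2, -0.3, -0.4]
gripper_width: 53.9
```

```bash
python3 - <<'E'
from h import *
st()
p=shot('side')
for k,z in {'red_plate':25,'blue_carrier':8}.items():
    for r in finder.regions_of(p,k)[:1]:
        print(k,round(r['confidence'],2),np.round(r['xy']),r['region'].sum(),rect(p,r['region'],z))
E
```

```text
15.55 [392.4 231.5  16.7] [[0.106, -0.994, 0.0], [-0.994, -0.106, 0.0], [-0.0, -0.0, -1.0]] [-0.2 -0.3 -0.4] 53.92968350715132 [ 0.89  0.38 -0.65  0.   -0.54 -0.78]
red_plate 0.74 [419. 203.] 811 [392.  239.6  56.   75.1   3. ]
blue_carrier 0.78 [407. 220.] 604 [392.3 247.1  80.2  82.7 -84.9]
```

>>> send_rows(offset=[[0, 0, 0.05], [0, 0, 0.1], [0, 0, 0.1], [0, 0, 0.1]], twist=[[0, 0, 0], [0, 0, 0], [0, 0, 0], [0, 0, 0]])

```text
time_s: 16.1
eef_pos: [392.4, 231.5, 15.9]
eef_rot: [-0.0, 0.744, -0.668, 0.0]
wrist_force: [-1.2, 0.0, 4.5]
gripper_width: 54.0
```

>>> send_rows(offset=[[0, 0, 0.05], [0, 0, 0.05]], twist=[[0, 0, 0], [0, 0, 0]])

```text
time_s: 16.3
eef_pos: [392.4, 231.6, 15.8]
eef_rot: [-0.0, 0.744, -0.668, 0.0]
wrist_force: [-4.2, -0.7, 9.6]
gripper_width: 53.4
```

>>> send_rows(offset=[[0, 0, -0.05], [0, 0, -0.05], [0, 0, -0.05], [0, 0, -0.05]], twist=[[0, 0, 0], [0, 0, 0], [0, 0, 0], [0, 0, 0]], gripper=6.8)

```text
time_s: 16.7
eef_pos: [392.3, 231.4, 15.3]
eef_rot: [0.0, 0.744, -0.668, -0.0]
wrist_force: [-0.6, -0.2, -0.4]
gripper_width: 67.4
```

>>> send_rows(offset=[[0, 0, -0.5], [0, 0, -1.5], [0, 0, -3], [0, 0, -3], [0, 0, -3]], twist=[[0, 0, 0], [0, 0, 0], [0, 0, 0], [0, 0, 0], [0, 0, 0]])

```text
time_s: 17.2
eef_pos: [392.5, 231.7, 46.1]
eef_rot: [-0.001, 0.744, -0.668, -0.0]
wrist_force: [-0.0, 0.2, -0.3]
gripper_width: 67.8
```

>>> send_rows(offset=[[0, 0, -1], [0, 0, -1], [0, 0, -1], [0, 0, -1], [0, 0, -1], [0, 0, -1], [0, 0, -1], [0, 0, -1]], twist=[[0, 0, 0], [0, 0, 0], [0, 0, 0], [0, 0, 0], [0, 0, 0], [0, 0, 0], [0, 0, 0], [0, 0, 0]], gripper=0)

```text
time_s: 18.0
eef_pos: [392.3, 231.4, 55.5]
eef_rot: [0.0, 0.744, -0.668, 0.0]
wrist_force: [0.3, 0.0, -0.1]
gripper_width: 11.9
```

```bash
python3 - <<'E'
from h import *
st()
p=shot('side','s5')
for k,z in {'red_plate':25,'blue_carrier':8}.items():
    for r in finder.regions_of(p,k)[:1]:
        print(k,round(r['confidence'],2),np.round(r['xy']),r['region'].sum(),rect(p,r['region'],z))
cv2.imwrite('pics/v5.png',cv2.resize(p['color'][130:330,320:520,::-1],None,fx=3,fy=3))
E
```

```text
18.0 [392.3 231.4  55.5] [[0.106, -0.994, -0.0], [-0.994, -0.106, -0.0], [0.0, 0.0, -1.0]] [ 0.3  0.  -0.1] 11.910330988113712 [ 0.89  0.31 -0.61  0.   -0.65 -0.78]
red_plate 0.87 [417. 204.] 864 [393.2 239.1  56.3  80.1   4.3]
blue_carrier 0.76 [400. 213.] 922 [393.6 229.8  85.5 115.8   4.3]
```

View pics/v5.png

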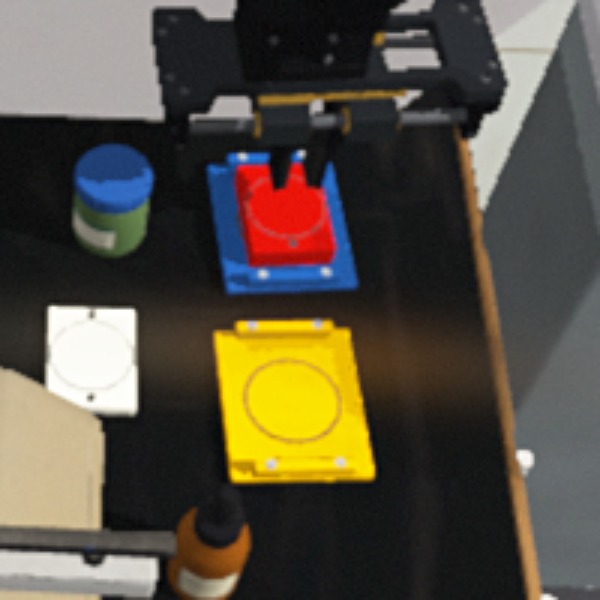

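>>> send_rows(offset=[[0, 0, 1], [0, 0, 2], [0, 0, 2.7], [0, 0, 2.95], [0, 0, 3.05], [0, 0, 3.1]], twist=[[0, 0, 0], [0, 0, 0], [0, 0, 0], [0, 0, 0], [0, 0, 0], [0, 0, 0]])

```text
time_s: 18.75
eef_pos: [391.6, 230.7, 25.3]
eef_rot: [0.002, 0.744, -0.668, 0.0]
wrist_force: [-7.2, -2.3, 18.6]
gripper_width: 0.1
```

>>> send_rows(offset=[[0, 0, 0.05], [0, 0, 0.05], [0, 0, 0.05]], twist=[[0, 0, 0], [0, 0, 0], [0, 0, 0]])

```text
time_s: 19.05
eef_pos: [391.6, 230.7, 25.3]
eef_rot: [0.001, 0.744, -0.668, 0.0]
wrist_force: [-7.3, -2.0, 18.9]
gripper_width: 0.5
```

>>> send_rows(offset=[[0, 0, -2], [0, 0, -6], [0, 0, -10.5], [0, 6, -15], [0, -4, -18.5], [0, -6, -18.5], [0, -6, -18.5], [0, -6, -18.5]], twist=[[0, 0, 0], [0, 0, 0], [0, 0, 0], [0, 0, 3], [0, 0, 6], [0, 0, 6], [0, 0, 6], [0, 0, 6]], gripper=6.6)

```text
time_s: 19.85
eef_pos: [453.6, 238.4, 209.2]
eef_rot: [-0.001, 0.707, -0.707, 0.0]
wrist_force: [-0.7, 0.2, -0.7]
gripper_width: 56.3
```

```bash
python3 - <<'E'
from h import *
st()
p=shot('wrist','w6')
for k,z in {'red_plate':25,'blue_carrier':8,'green_jar':58,'white_plate':10,'orange_jar':65}.items():
    for r in finder.regions_of(p,k)[:1]:
        print(k,round(r['confidence'],2),np.round(r['xy']),r['region'].sum(),rect(p,r['region'],z))
st()
E
```

```text
19.85 [453.6 238.4 209.2] [[0.0, -1.0, 0.001], [-1.0, -0.0, 0.001], [-0.001, -0.001, -1.0]] [-0.7  0.2 -0.7] 56.32641083351491 [ 0.8   0.2  -0.29  0.   -1.08 -0.8 ]
red_plate 0.68 [386. 202.] 4457 [392.4 227.9  54.7  72.5   5.9]
green_jar 0.92 [264. 218.] 2816 [500.6 231.5  48.   54.7 -46.3]
white_plate 0.78 [276. 286.] 783 [5.008e+02 3.155e+02 2.950e+01 2.990e+01 1.000e-01]
orange_jar 0.85 [133. 220.] 4565 [610.8 230.1  53.3  76.9 -60.9]
20.15 [451.1 237.5 208.5] [[0.002, -1.0, -0.001], [-1.0, -0.002, -0.001], [0.001, 0.001, -1.0]] [ 0.1 -0.5 -0.1] 65.58316343637516 [ 0.8   0.2  -0.29 -0.   -1.08 -0.8 ]
```

View pics/w6.png

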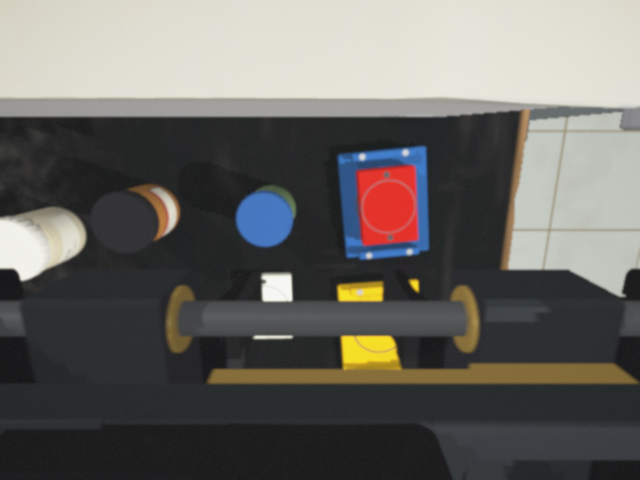

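```bash
cat >> h.py <<'E'
def lid(p,name,z,f):
    r=finder.regions_of(p,name)[0];c=p['color'].astype(int)
    m=(r['region']&f(c)).astype(np.uint8)
    cs,_=cv2.findContours(m,cv2.RETR_EXTERNAL,cv2.CHAIN_APPROX_NONE);k=cv2.convexHull(max(cs,key=cv2.contourArea))[:,0,:]
    w=toz(p,k,z)[:,:2].astype(np.float32)
    (x,y),rad=cv2.minEnclosingCircle(w);return np.round([x,y,rad],1),round(r['confidence'],2)
blue=lambda c:(c[...,2]>c[...,1]+30)&(c[...,2]>c[...,0]+50)
dark=lambda c:c.max(-1)<85
E
python3 - <<'E'
from h import *
p=shot('wrist');st();print(lid(p,'green_jar',58,blue),lid(p,'orange_jar',65,dark))
p=shot('side');print('side',lid(p,'green_jar',58,blue),lid(p,'orange_jar',65,dark))
plan((504,238,100,-90))
E
```

```text
20.2 [451.2 237.6 208.7] [[0.003, -1.0, -0.001], [-1.0, -0.003, -0.001], [0.001, 0.001, -1.0]] [ 0.2  1.  -0.3] 65.80846841994867 [ 0.8   0.2  -0.29 -0.   -1.08 -0.8 ]
(array([503.3, 234.3,  24.8]), 0.79) (array([620. , 234.8,  28.8]), 0.87)
side (array([503.9, 242.1,  27.7]), 0.71) (array([622.3, 261.2,  46.5]), 0.8)
(504, 238, 100, -90) off [-0.0, -5.21, 10.91] tw [-0.0, 0.0, 0.1] rows>=2.4
```

>>> send_rows(offset=[[0, -3, 4], [0, -5.2, 8], [0, -5.2, 10.9], [0, -5.2, 13.5], [0, -5.2, 16], [0, -5.2, 18], [0, -5.2, 19.6], [0, -5.2, 19.6]], twist=[[0, 0, 0], [0, 0, 0], [0, 0, 0], [0, 0, 0], [0, 0, 0], [0, 0, 0], [0, 0, 0], [0, 0, 0]])

```text
time_s: 21.25
eef_pos: [502.6, 236.8, 10.8]
eef_rot: [0.003, 0.708, -0.707, -0.0]
wrist_force: [-0.4, -0.8, 0.3]
gripper_width: 66.4
```

>>> send_rows(offset=[[0, 0, 0], [0, 0, 0], [0, 0, 0], [0, 0, 0], [0, 0, 0], [0, 0, 0], [0, 0, 0]], twist=[[0, 0, 0], [0, 0, 0], [0, 0, 0], [0, 0, 0], [0, 0, 0], [0, 0, 0], [0, 0, 0]], gripper=3.8, grip_force=25)

```text
time_s: 21.95
eef_pos: [504.7, 238.5, 14.1]
eef_rot: [-0.001, 0.708, -0.706, 0.0]
wrist_force: [-1.5, -0.3, 5.6]
gripper_width: 47.4
```

>>> send_rows(offset=[[0, 0, -0.6], [0, 0, -1.8], [0, 0, -4], [0, 0, -6], [0, 0, -8], [0, 0, -8], [0, 0, -8], [0, 0, -8]], twist=[[0, 0, 0], [0, 0, 0], [0, 0, 0], [0, 0, 0], [0, 0, 0], [0, 0, 0], [0, 0, 0], [0, 0, 0]])

```text
time_s: 22.75
eef_pos: [503.1, 237.3, 91.8]
eef_rot: [0.001, 0.708, -0.707, -0.0]
wrist_force: [-0.2, -0.8, -1.7]
gripper_width: 47.0
```

```bash
python3 - <<'E'
from h import *
p=shot('wrist','w7');s=st();
for d in (44,46): 
  a=lid(p,'green_jar',s['eef_pos'][2]+d,blue);print(a)
for k,z in {'red_plate':25,'blue_carrier':8}.items():
    for r in finder.regions_of(p,k)[:1]:
        print(k,round(r['confidence'],2),np.round(r['xy']),r['region'].sum(),rect(p,r['region'],z))
E
```

```text
22.8 [503.1 237.3  91.7] [[0.002, -1.0, -0.002], [-1.0, -0.002, -0.002], [0.002, 0.002, -1.0]] [ 0.8 -0.6 -2.9] 47.104988239108444 [ 0.73  0.4  -0.33 -0.   -0.84 -0.73]
(array([502.3, 234.9,  23.4]), 0.69)
(array([502.3, 233.7,  23. ]), 0.69)
red_plate 0.91 [491. 222.] 7990 [395.5 220.5  57.6  59.1   5.9]
blue_carrier 0.97 [447. 186.] 6772 [393.5 225.   85.5  97.3   5.9]
```

View pics/w7.png

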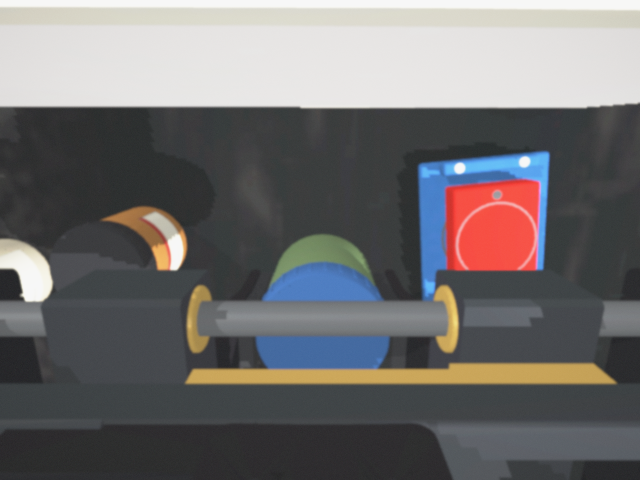

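```bash
python3 - <<'E'
from h import *
st();plan((392.4,231.4,90,-90),(392.4,231.4,42,-90))
E
```

```text
23.0 [503.7 237.7  92.3] [[0.002, -1.0, -0.001], [-1.0, -0.002, -0.001], [0.001, 0.001, -1.0]] [-0.1  0.3 -1.6] 47.230867147983425 [ 0.73  0.4  -0.33 -0.   -0.84 -0.73]
(392.4, 231.4, 90, -90) off [0.61, 11.13, 0.24] tw [0.1, -0.1, 0.1] rows>=2.2
(392.4, 231.4, 42, -90) off [0.0, -0.0, 4.8] tw [0.0, 0.0, 0.0] rows>=1.0
```

>>> send_rows(offset=[[0.1, 1, 0], [0.2, 3, 0], [0.3, 5.2, 0], [0.4, 7.4, 0], [0.5, 9.4, 0], [0.6, 10.6, 0], [0.6, 11.1, 0.2], [0.6, 11.1, 0.2]], twist=[[0, 0, 0], [0, 0, 0], [0, 0, 0], [0, 0, 0], [0, 0, 0], [0, 0, 0], [0, 0, 0], [0, 0, 0]])

```text
time_s: 23.8
eef_pos: [392.6, 231.8, 91.0]
eef_rot: [0.0, 0.708, -0.706, 0.0]
wrist_force: [1.0, -0.0, -1.5]
gripper_width: 47.2
```

>>> send_rows(offset=[[0, 0, 0.8], [0, 0, 2], [0, 0, 3.2], [0, 0, 4.2], [0, 0, 4.7], [0, 0, 4.8], [0, 0, 4.8]], twist=[[0, 0, 0], [0, 0, 0], [0, 0, 0], [0, 0, 0], [0, 0, 0], [0, 0, 0], [0, 0, 0]])

```text
time_s: 24.5
eef_pos: [393.3, 231.8, 43.0]
eef_rot: [0.0, 0.708, -0.706, 0.0]
wrist_force: [1.0, 0.0, -2.5]
gripper_width: 47.2
```

>>> send_rows(offset=[[0, 0, 0.1], [0, 0, 0.2], [0, 0, 0.2], [0, 0, 0.2]], twist=[[0, 0, 0], [0, 0, 0], [0, 0, 0], [0, 0, 0]])

```text
time_s: 24.9
eef_pos: [393.1, 231.8, 41.2]
eef_rot: [-0.0, 0.708, -0.706, -0.0]
wrist_force: [0.1, 0.3, -1.9]
gripper_width: 47.6
```

>>> send_rows(offset=[[0, 0, 0.05], [0, 0, 0.05]], twist=[[0, 0, 0], [0, 0, 0]])

```text
time_s: 25.1
eef_pos: [393.0, 231.8, 40.6]
eef_rot: [-0.0, 0.708, -0.706, -0.0]
wrist_force: [-0.0, 0.0, -2.1]
gripper_width: 47.1
```

>>> send_rows(offset=[[0.03, 0.05, 0.05], [0.03, 0.05, 0.1], [0.03, 0.05, 0.1]], twist=[[0, 0, 0], [0, 0, 0], [0, 0, 0]])

```text
time_s: 25.4
eef_pos: [392.5, 231.4, 39.5]
eef_rot: [0.0, 0.708, -0.706, -0.0]
wrist_force: [-0.7, 0.3, -1.0]
gripper_width: 47.2
```

>>> send_rows(offset=[[0, 0, 0.05], [0, 0, 0.05]], twist=[[0, 0, 0], [0, 0, 0]])

```text
time_s: 25.6
eef_pos: [392.6, 231.4, 39.1]
eef_rot: [-0.0, 0.708, -0.706, 0.0]
wrist_force: [0.0, 0.3, -2.4]
gripper_width: 47.3
```

>>> send_rows(offset=[[0, 0, 0.05], [0, 0, 0.05]], twist=[[0, 0, 0], [0, 0, 0]])

```text
time_s: 25.8
eef_pos: [392.6, 231.4, 39.1]
eef_rot: [-0.0, 0.708, -0.706, 0.0]
wrist_force: [-2.2, -0.8, 4.7]
gripper_width: 47.4
```

>>> send_rows(offset=[[0, 0, 0.05], [0, 0, 0.05]], twist=[[0, 0, 0], [0, 0, 0]])

```text
time_s: 26.0
eef_pos: [392.6, 231.4, 39.0]
eef_rot: [-0.0, 0.708, -0.706, 0.0]
wrist_force: [-2.6, -1.9, 8.9]
gripper_width: 47.4
```

>>> send_rows(offset=[[0, 0, -0.08], [0, 0, -0.08], [0, 0, -0.08], [0, 0, -0.08], [0, 0, -0.08]], twist=[[0, 0, 0], [0, 0, 0], [0, 0, 0], [0, 0, 0], [0, 0, 0]], gripper=6.6)

```text
time_s: 26.5
eef_pos: [392.5, 231.4, 38.7]
eef_rot: [0.0, 0.708, -0.706, 0.0]
wrist_force: [0.1, -0.8, -0.1]
gripper_width: 65.5
```

>>> send_rows(offset=[[0, 0, -1], [0, 0, -3], [0, 0, -6], [0, 0, -10], [0, 0, -14], [0, 0, -14]], twist=[[0, 0, 0], [0, 0, 0], [0, 0, 0], [0, 0, 0], [0, 0, 0], [0, 0, 0]])

```text
time_s: 27.1
eef_pos: [395.4, 234.0, 185.3]
eef_rot: [-0.007, 0.708, -0.706, 0.0]
wrist_force: [0.2, 0.7, 0.7]
gripper_width: 66.4
```

```bash
python3 - <<'E'
from h import *
st();plan((514,342,150,-90),(514,342,5,-90))
E
```

```text
27.1 [395.4 234.  185.3] [[0.003, -1.0, 0.01], [-1.0, -0.003, 0.009], [-0.009, -0.01, -1.0]] [0.2 0.7 0.7] 66.38536045808362 [ 0.89  0.13 -0.45  0.   -0.98 -0.89]
(514, 342, 150, -90) off [-10.73, -11.86, 3.74] tw [-0.6, 0.5, 0.2] rows>=3.3
(514, 342, 5, -90) off [0.0, -0.0, 14.5] tw [0.0, 0.0, 0.0] rows>=2.9
```

>>> send_rows(offset=[[-4, -4.4, 0], [-8, -8.8, 1.5], [-11.1, -12.2, 2.9], [-11.1, -12.2, 2.9], [-11.1, -12.2, 2.9], [-11.1, -12.2, 2.9], [-11.1, -12.2, 2.9]], twist=[[0, 0, 0], [0, 0, 0], [0, 0, 0], [0, 0, 0], [0, 0, 0], [0, 0, 0], [0, 0, 0]])

```text
time_s: 27.8
eef_pos: [513.6, 342.0, 150.5]
eef_rot: [-0.0, 0.708, -0.706, -0.0]
wrist_force: [-1.0, 0.4, 0.6]
gripper_width: 66.1
```

```bash
python3 - <<'E'
from h import *
p=shot('wrist','w8');s=st()
for k,z in {'white_plate':10,'yellow_carrier':8,'red_plate':25}.items():
    for r in finder.regions_of(p,k)[:1]:
        print(k,round(r['confidence'],2),np.round(r['xy']),r['region'].sum(),rect(p,r['region'],z))
q=shot('side')
try: print(lid(p,'green_jar',83,blue))
except Exception as e: print(e)
print(lid(q,'green_jar',83,blue))
a=p['color'][:,:,::-1];b=cv2.resize(q['color'][130:330,320:520,::-1],(480,480))
cv2.imwrite('pics/v8.png',cv2.resize(cv2.hconcat([a,b]),(800,343)))
plan((514,342,50,-89),(514,342,4,-89))
E
```

```text
27.85 [513.7 342.  150.8] [[0.002, -1.0, 0.0], [-1.0, -0.002, 0.001], [-0.001, -0.0, -1.0]] [ 0.3 -0.5  0.5] 66.00615983250518 [ 0.85  0.43 -0.11 -0.   -1.03 -0.85]
white_plate 0.89 [322. 220.] 5414 [513.2 338.8  53.5  71.9   1.1]
yellow_carrier 0.92 [461. 235.] 8982 [393.1 359.6  82.9  96.    4.9]
red_plate 0.86 [468.  96.] 3989 [394.3 229.2  58.4  73.    5.9]
(array([394.3, 228.8,  25.8]), 0.7)
(array([384.9, 240.4,  24.6]), 0.97)
(514, 342, 50, -89) off [0.06, 0.02, 10.04] tw [-0.0, 0.0, -0.9] rows>=2.0
(514, 342, 4, -89) off [-0.0, -0.0, 4.6] tw [0.0, 0.0, 0.0] rows>=0.9
```

View pics/v8.png

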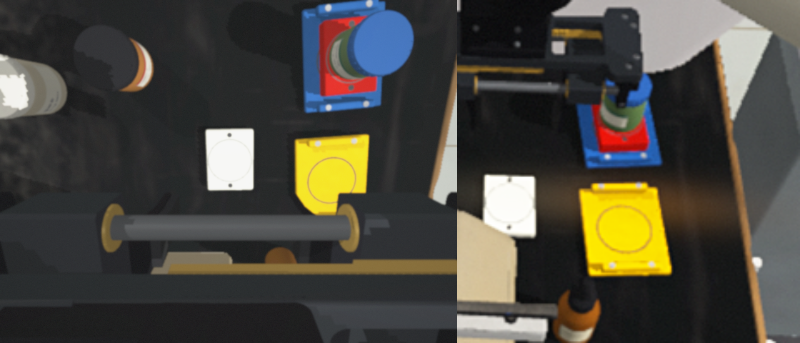

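>>> send_rows(offset=[[0, 0, 4], [0, 0, 8], [0, 0, 11], [0, 0, 13], [0, 0, 14.2], [0, 0, 14.6], [0, 0, 14.6], [0, 0, 14.6]], twist=[[0, 0, -1], [0, 0, -1], [0, 0, -1], [0, 0, -1], [0, 0, -1], [0, 0, -1], [0, 0, -1], [0, 0, -1]])

```text
time_s: 28.95
eef_pos: [515.1, 343.4, 5.1]
eef_rot: [-0.001, 0.714, -0.7, 0.0]
wrist_force: [0.6, 0.1, 0.7]
gripper_width: 65.8
```

>>> send_rows(offset=[[0, 0, 0], [0, 0, 0], [0, 0, 0], [0, 0, 0], [0, 0, 0], [0, 0, 0]], twist=[[0, 0, 0], [0, 0, 0], [0, 0, 0], [0, 0, 0], [0, 0, 0], [0, 0, 0]], gripper=4.5, grip_force=20)

```text
time_s: 29.55
eef_pos: [514.6, 343.0, 4.7]
eef_rot: [-0.001, 0.714, -0.7, 0.0]
wrist_force: [-0.5, 0.1, 5.2]
gripper_width: 53.5
```

>>> send_rows(offset=[[0, 0, -1], [0, 0, -2.5], [0, 0, -5], [0, 0, -8], [0, 0, -11], [0, 0, -14], [0, 0, -17], [0, 0, -20]], twist=[[0, 0, 0], [0, 0, 0], [0, 0, 0], [0, 0, 0], [0, 0, 0], [0, 0, 0], [0, 0, 0], [0, 0, 0]])

```text
time_s: 30.35
eef_pos: [513.9, 342.3, 205.0]
eef_rot: [0.0, 0.714, -0.7, -0.0]
wrist_force: [0.2, 0.7, -1.1]
gripper_width: 53.6
```

>>> send_rows(offset=[[-2, 2, 0], [-4, 4, 0], [-5, 6, 0], [-5.5, 6.5, 0], [-5.5, 6.5, 0], [-5.5, 6.5, 0], [-5.5, 6.5, 0]], twist=[[0, 0, 0], [0, 0, -1.5], [0, 0, -3], [0, 0, -3], [0, 0, -3], [0, 0, -3], [0, 0, -3]])

```text
time_s: 31.05
eef_pos: [448.9, 395.8, 203.7]
eef_rot: [0.0, 0.732, -0.682, 0.0]
wrist_force: [0.4, -0.5, -0.4]
gripper_width: 53.6
```

```bash
python3 - <<'E'
from h import *
p=shot('wrist','w9');s=st()
for k,z in {'white_plate':s['eef_pos'][2]+6,'yellow_carrier':8,'blue_carrier':8,'red_plate':25,'orange_jar':65}.items():
    for r in finder.regions_of(p,k)[:1]:
        print(k,round(r['confidence'],2),np.round(r['xy']),r['region'].sum(),rect(p,r['region'],z))
plan((392.5,366,60,-85.6),(392.5,366,16,-85.6))
E
```

```text
31.1 [448.9 395.9 203.7] [[0.07, -0.998, -0.0], [-0.998, -0.07, -0.0], [0.0, 0.0, -1.0]] [-0.3  0.3 -1. ] 53.588747817155316 [ 0.99  0.35 -0.09  0.   -1.13 -0.92]
white_plate 0.88 [324. 266.] 13595 [449.5 375.3  41.2  53.1 -85.9]
yellow_carrier 0.63 [388. 177.] 8390 [392.2 364.9  85.3 105.7   4. ]
blue_carrier 0.91 [375.  78.] 3779 [391.  243.6  76.2  83.3 -84.8]
red_plate 0.88 [395.  54.] 2245 [391.8 239.1  55.3  56.3   6. ]
orange_jar 0.9 [122.  21.] 4066 [609.1 257.1  34.   74.4 -86. ]
(392.5, 366, 60, -85.6) off [2.61, 5.81, 14.38] tw [0.0, -0.0, -0.3] rows>=3.1
(392.5, 366, 16, -85.6) off [0.0, -0.0, 4.4] tw [0.0, 0.0, 0.0] rows>=0.9
```

View pics/w9.png

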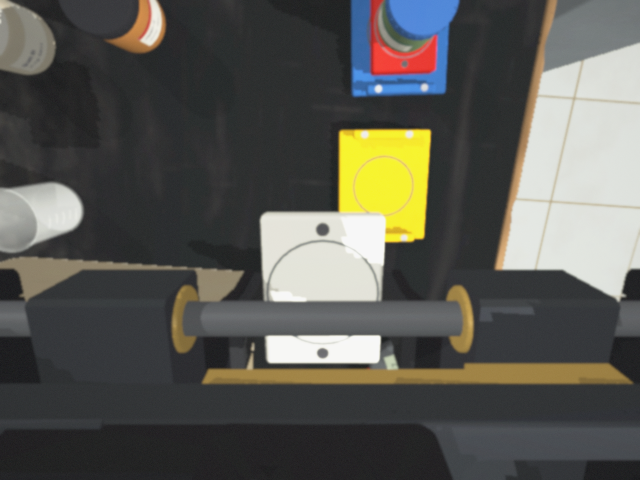

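>>> send_rows(offset=[[0.6, 1.5, 2], [1.3, 3, 5], [2, 4.5, 8], [2.6, 5.8, 11], [2.6, 5.8, 13.5], [2.6, 5.8, 14.4], [2.6, 5.8, 14.4]], twist=[[0, 0, 0], [0, 0, 0], [0, 0, 0], [0, 0, 0], [0, 0, 0], [0, 0, 0], [0, 0, 0]])

```text
time_s: 32.05
eef_pos: [392.3, 366.0, 59.0]
eef_rot: [0.001, 0.732, -0.681, 0.0]
wrist_force: [-0.7, 0.9, -1.5]
gripper_width: 54.0
```

>>> send_rows(offset=[[0, 0, 1.2], [0, 0, 2.4], [0, 0, 3.4], [0, 0, 4.1], [0, 0, 4.4], [0, 0, 4.4]], twist=[[0, 0, -0.2], [0, 0, -0.2], [0, 0, -0.2], [0, 0, -0.2], [0, 0, -0.2], [0, 0, -0.2]])

```text
time_s: 32.65
eef_pos: [392.2, 366.1, 15.4]
eef_rot: [0.0, 0.733, -0.68, 0.0]
wrist_force: [-1.0, -0.8, 0.0]
gripper_width: 53.5
```

>>> send_rows(offset=[[0, 0, 0.1], [0, 0, 0.2], [0, 0, 0.2], [0, 0, 0.2]], twist=[[0, 0, 0], [0, 0, 0], [0, 0, 0], [0, 0, 0]])

```text
time_s: 33.05
eef_pos: [392.4, 366.5, 14.1]
eef_rot: [-0.0, 0.733, -0.68, -0.0]
wrist_force: [0.1, -0.2, 0.1]
gripper_width: 53.6
```

>>> send_rows(offset=[[0, 0, 0.05], [0, 0, 0.1], [0, 0, 0.1]], twist=[[0, 0, 0], [0, 0, 0], [0, 0, 0]])

```text
time_s: 33.35
eef_pos: [392.2, 366.3, 12.8]
eef_rot: [0.0, 0.733, -0.68, -0.0]
wrist_force: [0.6, -0.5, -1.4]
gripper_width: 54.1
```

>>> send_rows(offset=[[0, 0, 0.05], [0, 0, 0.05]], twist=[[0, 0, 0], [0, 0, 0]])

```text
time_s: 33.55
eef_pos: [392.3, 366.3, 12.7]
eef_rot: [-0.0, 0.733, -0.68, 0.0]
wrist_force: [-0.9, -1.5, 2.2]
gripper_width: 53.8
```

>>> send_rows(offset=[[0, 0, 0.05], [0, 0, 0.05]], twist=[[0, 0, 0], [0, 0, 0]])

```text
time_s: 33.75
eef_pos: [392.3, 366.3, 12.6]
eef_rot: [-0.0, 0.733, -0.68, 0.0]
wrist_force: [-3.0, -2.1, 7.4]
gripper_width: 53.4
```

>>> send_rows(offset=[[0, 0, -0.05], [0, 0, -0.05], [0, 0, -0.05], [0, 0, -0.05]], twist=[[0, 0, 0], [0, 0, 0], [0, 0, 0], [0, 0, 0]], gripper=6.8)

```text
time_s: 34.15
eef_pos: [392.3, 366.3, 12.2]
eef_rot: [0.0, 0.733, -0.68, 0.0]
wrist_force: [-0.1, 0.5, 0.7]
gripper_width: 67.4
```

>>> send_rows(offset=[[0, 0, -0.5], [0, 0, -1.5], [0, 0, -3], [0, 0, -3], [0, 0, -3]], twist=[[0, 0, 0], [0, 0, 0], [0, 0, 0], [0, 0, 0], [0, 0, 0]])

```text
time_s: 34.65
eef_pos: [392.4, 366.6, 42.9]
eef_rot: [-0.001, 0.733, -0.68, -0.0]
wrist_force: [-0.9, -0.1, -0.2]
gripper_width: 68.3
```

>>> send_rows(offset=[[0, 0, -0.5], [0, 0, -0.5], [0, 0, -0.5], [0, 0, -0.5], [0, 0, -0.5], [0, 0, -0.5], [0, 0, -0.5], [0, 0, -0.5]], twist=[[0, 0, 0], [0, 0, 0], [0, 0, 0], [0, 0, 0], [0, 0, 0], [0, 0, 0], [0, 0, 0], [0, 0, 0]], gripper=0)

```text
time_s: 35.45
eef_pos: [392.3, 366.3, 47.3]
eef_rot: [0.0, 0.733, -0.68, 0.0]
wrist_force: [0.1, -0.2, 0.1]
gripper_width: 12.0
```

>>> send_rows(offset=[[0, 0, 0], [0, 0, 0], [0, 0, 0]], twist=[[0, 0, 0], [0, 0, 0], [0, 0, 0]])

```text
time_s: 35.75
eef_pos: [392.3, 366.3, 47.4]
eef_rot: [0.0, 0.733, -0.68, -0.0]
wrist_force: [0.1, -1.1, -0.3]
gripper_width: 0.8
```

Contact is expected at z ≈ 18, about 2.9 cm down.

>>> send_rows(offset=[[0, 0, 1], [0, 0, 2], [0, 0, 2.6], [0, 0, 2.9], [0, 0, 2.95], [0, 0, 2.95]], twist=[[0, 0, 0], [0, 0, 0], [0, 0, 0], [0, 0, 0], [0, 0, 0], [0, 0, 0]])

```text
time_s: 36.35
eef_pos: [391.7, 365.5, 18.4]
eef_rot: [0.001, 0.733, -0.68, 0.0]
wrist_force: [-3.2, -2.3, 8.7]
gripper_width: 0.3
```

>>> send_rows(offset=[[0, 0, 0.05], [0, 0, 0.05], [0, 0, 0.05]], twist=[[0, 0, 0], [0, 0, 0], [0, 0, 0]])

```text
time_s: 36.65
eef_pos: [391.7, 365.5, 18.4]
eef_rot: [0.001, 0.733, -0.68, 0.0]
wrist_force: [-4.0, -3.4, 11.8]
gripper_width: 0.6
```

>>> send_rows(offset=[[0, 0, -2], [0, 0, -6], [0, 0, -11], [0, 0, -16], [0, 0, -16], [0, 0, -16]], twist=[[0, 0, 0], [0, 0, 0], [0, 0, 0], [0, 0, 0], [0, 0, 0], [0, 0, 0]], gripper=7.2)

```text
time_s: 37.25
eef_pos: [392.4, 366.8, 178.4]
eef_rot: [-0.001, 0.733, -0.68, -0.001]
wrist_force: [-0.2, -0.6, 0.0]
gripper_width: 40.7
```

```bash
python3 - <<'E'
from h import *
st();plan((600,262,180,-90))
E
```

```text
37.25 [392.4 366.8 178.4] [[0.075, -0.997, 0.001], [-0.997, -0.075, 0.003], [-0.003, -0.001, -1.0]] [-0.2 -0.6  0. ] 40.713006654111815 [ 1.05  0.27 -0.28 -0.   -1.02 -0.98]
(600, 262, 180, -90) off [12.0, -19.92, -0.17] tw [-0.1, 0.2, 4.3] rows>=4.7
```

>>> send_rows(offset=[[12, -19.9, 0], [12, -19.9, 0], [12, -19.9, 0], [12, -19.9, 0], [12, -19.9, 0], [12, -19.9, 0], [12, -19.9, 0], [12, -19.9, 0]], twist=[[0, 0, 4.3], [0, 0, 4.3], [0, 0, 4.3], [0, 0, 4.3], [0, 0, 4.3], [0, 0, 4.3], [0, 0, 4.3], [0, 0, 4.3]])

```text
time_s: 38.05
eef_pos: [598.5, 261.7, 175.9]
eef_rot: [0.001, 0.707, -0.707, -0.0]
wrist_force: [-1.2, -0.1, 0.3]
gripper_width: 71.8
```

```bash
python3 - <<'E'
from h import *
p=shot('wrist','w10');s=st()
print(lid(p,'orange_jar',65,dark))
for nm in ('top','side'):
  q=shot(nm,'c10'+nm)
  for k,z in {'white_plate':18,'yellow_carrier':8,'red_plate':25,'blue_carrier':8}.items():
    for r in finder.regions_of(q,k)[:1]:
        print(nm,k,round(r['confidence'],2),np.round(r['xy']),r['region'].sum(),rect(q,r['region'],z))
  if nm=='top':t=q
a=p['color'][:,:,::-1];b=cv2.resize(t['color'][270:390,260:440,::-1],(720,480),interpolation=2)
cv2.imwrite('pics/v10.png',cv2.resize(cv2.hconcat([a,b]),(800,282)))
plan((620,239,80,-90),(620,239,15,-90))
E
```

```text
38.1 [598.5 262.1 176.5] [[0.001, -1.0, -0.002], [-1.0, -0.001, -0.001], [0.001, 0.002, -1.0]] [-0.4  0.4  0.8] 72.1819620116219 [ 0.66  0.47  0.02 -0.   -1.13 -0.66]
(array([622.4, 235.4,  27.1]), 0.75)
top yellow_carrier 0.71 [292. 354.] 192 [361.6 410.7  21.8  41.2 -51.6]
top blue_carrier 0.75 [411. 321.] 266 [421.1 190.9  27.3  59.7 -47. ]
side yellow_carrier 0.62 [414. 281.] 1341 [393.3 366.   84.9 112.8   5.1]
side red_plate 0.92 [413. 210.] 504 [393.5 238.7  57.1  80.4   5.6]
side blue_carrier 0.75 [402. 218.] 860 [393.1 230.7  84.8 113.3   4.9]
(620, 239, 80, -90) off [2.27, -2.03, 9.74] tw [-0.0, 0.0, 0.0] rows>=2.0
(620, 239, 15, -90) off [0.0, -0.0, 6.5] tw [0.0, 0.0, 0.0] rows>=1.3
```

View pics/v10.png

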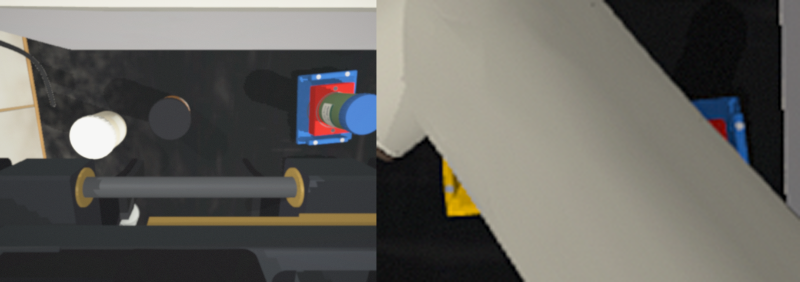

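>>> send_rows(offset=[[1.5, -1.5, 2], [2.3, -2.2, 6], [2.3, -2.2, 9], [2.3, -2.2, 11.5], [2.3, -2.2, 13.5], [2.3, -2.2, 15.2], [2.3, -2.2, 16.2], [2.3, -2.2, 16.2]], twist=[[0, 0, 0], [0, 0, 0], [0, 0, 0], [0, 0, 0], [0, 0, 0], [0, 0, 0], [0, 0, 0], [0, 0, 0]])

```text
time_s: 39.45
eef_pos: [620.9, 238.0, 13.7]
eef_rot: [-0.002, -0.707, 0.707, 0.0]
wrist_force: [-1.0, -0.3, 0.6]
gripper_width: 72.1
```

>>> send_rows(offset=[[0, 0, 0], [0, 0, 0], [0, 0, 0], [0, 0, 0], [0, 0, 0], [0, 0, 0], [0, 0, 0]], twist=[[0, 0, 0], [0, 0, 0], [0, 0, 0], [0, 0, 0], [0, 0, 0], [0, 0, 0], [0, 0, 0]], gripper=4.3, grip_force=20)

```text
time_s: 40.15
eef_pos: [622.6, 239.0, 16.5]
eef_rot: [-0.001, 0.707, -0.707, 0.0]
wrist_force: [0.3, -0.5, 5.9]
gripper_width: 52.8
```

>>> send_rows(offset=[[0, 0, -0.6], [0, 0, -1.8], [0, 0, -4], [0, 0, -7], [0, 0, -10], [0, 0, -12], [0, 0, -12], [0, 0, -12]], twist=[[0, 0, 0], [0, 0, 0], [0, 0, 0], [0, 0, 0], [0, 0, 0], [0, 0, 0], [0, 0, 0], [0, 0, 0]])

```text
time_s: 40.95
eef_pos: [621.0, 238.4, 134.8]
eef_rot: [-0.0, -0.707, 0.707, 0.001]
wrist_force: [0.2, -0.7, -2.3]
gripper_width: 53.0
```

```bash
python3 - <<'E'
from h import *
p=shot('wrist','w11');s=st()
print(lid(p,'orange_jar',s['eef_pos'][2]+65-15,dark))
plan((470,395,170,-90))
E
```

```text
41.0 [620.5 238.1 133.8] [[-0.0, -1.0, -0.003], [-1.0, 0.0, -0.001], [0.001, 0.003, -1.0]] [-0.4 -0.9 -1.8] 53.09817970941133 [ 0.61  0.52 -0.   -0.   -1.05 -0.61]
(array([620.2, 235.2,  25.9]), 0.64)
(470, 395, 170, -90) off [-15.69, 15.06, -3.64] tw [0.2, -0.1, -0.0] rows>=4.4
```

>>> send_rows(offset=[[-1, 1, -1], [-3, 3, -2], [-5.5, 5.3, -3], [-8, 7.7, -4], [-10.5, 10.1, -5], [-13, 12.6, -6], [-15, 14.5, -6.5], [-15.7, 15.1, -6.5]], twist=[[0, 0, 0], [0, 0, 0], [0, 0, 0], [0, 0, 0], [0, 0, 0], [0, 0, 0], [0, 0, 0], [0, 0, 0]])

```text
time_s: 41.85
eef_pos: [468.5, 398.0, 201.1]
eef_rot: [-0.001, 0.708, -0.706, -0.0]
wrist_force: [0.3, -0.2, -1.6]
gripper_width: 53.0
```

>>> send_rows(offset=[[0, 0, 0], [0, 0, 0], [0, 0, 0]], twist=[[0, 0, 0], [0, 0, 0], [0, 0, 0]])

```text
time_s: 42.15
eef_pos: [471.2, 394.5, 199.7]
eef_rot: [-0.001, -0.707, 0.708, -0.0]
wrist_force: [-0.7, -0.8, -1.8]
gripper_width: 52.9
```

```bash
python3 - <<'E'
from h import *
p=shot('wrist','w12');s=st()
print(lid(p,'orange_jar',s['eef_pos'][2]+65-15.5,dark))
for k,z in {'white_plate':18,'yellow_carrier':8}.items():
    for r in finder.regions_of(p,k)[:2]:
        print(k,round(r['confidence'],2),np.round(r['xy']),r['region'].sum(),rect(p,r['region'],z))
plan((392,366,80,-90),(392,366,36,-90))
E
```

```text
42.2 [471.3 394.5 199.8] [[-0.001, -1.0, -0.001], [-1.0, 0.001, -0.001], [0.001, 0.001, -1.0]] [-0.1 -0.9 -0.7] 52.963758309483865 [ 0.96  0.38 -0.05  0.   -1.14 -0.96]
(array([470.2, 391.4,  25.9]), 0.9)
white_plate 0.96 [406. 180.] 4804 [392.4 362.7  56.2  73.3   4.4]
yellow_carrier 0.69 [377. 175.] 5333 [391.7 365.3  85.2 107.9   4.3]
(392, 366, 80, -90) off [2.89, 7.92, 12.01] tw [0.0, -0.0, -0.1] rows>=2.9
(392, 366, 36, -90) off [0.0, -0.0, 4.4] tw [0.0, 0.0, 0.0] rows>=0.9
```

View pics/w12.png

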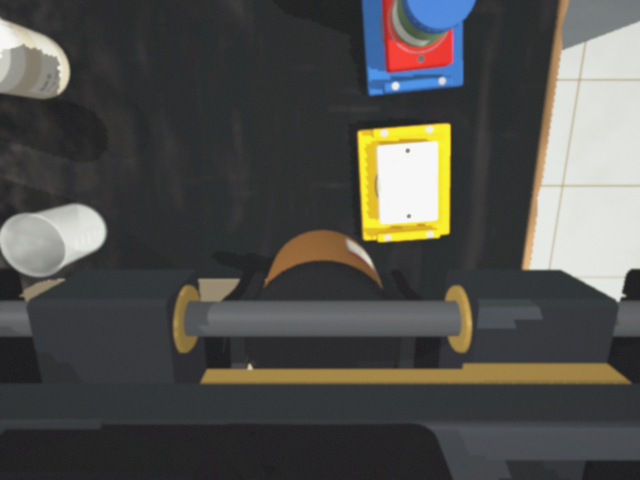

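>>> send_rows(offset=[[0.6, 1.5, 1], [1.3, 3.2, 3], [2, 5.2, 6], [2.6, 7, 9], [2.9, 7.9, 11.5], [2.9, 7.9, 12.8], [2.9, 7.9, 13], [2.9, 7.9, 13]], twist=[[0, 0, 0], [0, 0, 0], [0, 0, 0], [0, 0, 0], [0, 0, 0], [0, 0, 0], [0, 0, 0], [0, 0, 0]])

```text
time_s: 43.15
eef_pos: [392.3, 366.8, 70.6]
eef_rot: [0.0, -0.707, 0.707, -0.0]
wrist_force: [0.4, -0.7, -1.9]
gripper_width: 53.1
```

>>> send_rows(offset=[[0, 0, 1], [0, 0, 2], [0, 0, 2.7], [0, 0, 3.1], [0, 0, 3.2], [0, 0, 3.2]], twist=[[0, 0, 0], [0, 0, 0], [0, 0, 0], [0, 0, 0], [0, 0, 0], [0, 0, 0]])

```text
time_s: 43.75
eef_pos: [391.8, 366.6, 38.2]
eef_rot: [0.0, 0.707, -0.707, 0.0]
wrist_force: [-0.2, -0.6, -0.8]
gripper_width: 53.3
```

Next I shift x by +0.6 mm and y by −0.5 mm, and lower in small steps.

>>> send_rows(offset=[[0.05, -0.06, 0.1], [0.05, -0.06, 0.2], [0.05, -0.06, 0.25], [0.05, -0.06, 0.25]], twist=[[0, 0, 0], [0, 0, 0], [0, 0, 0], [0, 0, 0]])

```text
time_s: 44.15
eef_pos: [392.3, 366.1, 35.9]
eef_rot: [-0.0, 0.707, -0.707, -0.0]
wrist_force: [-0.4, -0.3, -1.1]
gripper_width: 53.1
```

>>> send_rows(offset=[[0, 0, 0.05], [0, 0, 0.1], [0, 0, 0.1]], twist=[[0, 0, 0], [0, 0, 0], [0, 0, 0]])

```text
time_s: 44.45
eef_pos: [392.3, 366.0, 34.8]
eef_rot: [0.0, 0.707, -0.707, -0.0]
wrist_force: [0.3, -0.6, -1.4]
gripper_width: 53.4
```

>>> send_rows(offset=[[0, 0, 0.05], [0, 0, 0.05]], twist=[[0, 0, 0], [0, 0, 0]])

```text
time_s: 44.65
eef_pos: [392.4, 366.1, 34.5]
eef_rot: [-0.0, 0.707, -0.707, 0.0]
wrist_force: [-0.4, -1.1, 0.1]
gripper_width: 52.8
```

>>> send_rows(offset=[[0, 0, 0.05], [0, 0, 0.05]], twist=[[0, 0, 0], [0, 0, 0]])

```text
time_s: 44.85
eef_pos: [392.4, 366.1, 34.5]
eef_rot: [-0.0, 0.707, -0.707, 0.0]
wrist_force: [-1.3, -2.1, 4.2]
gripper_width: 53.1
```

>>> send_rows(offset=[[0, 0, 0.03], [0, 0, 0.03]], twist=[[0, 0, 0], [0, 0, 0]])

```text
time_s: 45.05
eef_pos: [392.5, 366.1, 34.4]
eef_rot: [-0.0, 0.707, -0.707, 0.0]
wrist_force: [-1.2, -1.8, 6.9]
gripper_width: 52.8
```

The jar is seated. I'll release it, rise straight up and move clear.

>>> send_rows(offset=[[0, 0, -0.06], [0, 0, -0.06], [0, 0, -0.06], [0, 0, -0.06], [0, 0, -0.06]], twist=[[0, 0, 0], [0, 0, 0], [0, 0, 0], [0, 0, 0], [0, 0, 0]], gripper=7.2)

```text
time_s: 45.55
eef_pos: [392.3, 366.0, 34.0]
eef_rot: [0.0, 0.707, -0.707, 0.0]
wrist_force: [-0.2, 0.3, -0.0]
gripper_width: 71.7
```

>>> send_rows(offset=[[0, 0, -1], [0, 0, -3], [0, 0, -6], [0, 0, -10], [0, 0, -15], [0, 0, -20], [0, 0, -20], [0, 0, -20]], twist=[[0, 0, 0], [0, 0, 0], [0, 0, 0], [0, 0, 0], [0, 0, 0], [0, 0, 0], [0, 0, 0], [0, 0, 0]])

```text
time_s: 46.35
eef_pos: [392.4, 366.5, 236.3]
eef_rot: [0.002, -0.707, 0.707, 0.001]
wrist_force: [0.1, -0.3, -0.9]
gripper_width: 72.1
```

>>> send_rows(offset=[[-3, -6, 0], [-3, -10, 0], [-3, -10, 0], [-3, -10, 0], [-3, -10, 0], [-3, -10, 0]], twist=[[0, 0, 0], [0, 0, 0], [0, 0, 0], [0, 0, 0], [0, 0, 0], [0, 0, 0]])

```text
time_s: 46.95
eef_pos: [491.1, 395.8, 234.2]
eef_rot: [0.0, 0.707, -0.707, -0.0]
wrist_force: [-0.2, -0.4, -0.5]
gripper_width: 72.2
```

```bash
python3 - <<'E'
from h import *
p=shot('wrist','w13');s=st();q=shot('side','s13')
for nm,im in (('w',p),('s',q)):
  for k,z in {'white_plate':18,'yellow_carrier':8,'red_plate':25,'blue_carrier':8,'white_jar':67,'dropper':100}.items():
    for r in finder.regions_of(im,k)[:1]:
        print(nm,k,round(r['confidence'],2),np.round(r['xy']),r['region'].sum(),rect(im,r['region'],z))
  for k,f in (('orange_jar',dark),('green_jar',blue)):
    try: print(nm,k,lid(im,k,83,f))
    except Exception as e: print(e)
a=p['color'][:,:,::-1];b=cv2.resize(q['color'][130:330,320:520,::-1],(480,480))
cv2.imwrite('pics/v13.png',cv2.resize(cv2.hconcat([a,b]),(800,343)))
E
```

```text
47.0 [491.2 395.9 234.6] [[0.001, -1.0, -0.0], [-1.0, -0.001, 0.0], [-0.0, 0.0, -1.0]] [-0.7 -0.8 -0.8] 72.1813780075817 [ 0.93  0.39  0.04 -0.   -1.23 -0.93]
w white_plate 0.68 [405. 153.] 1337 [393.1 363.1  54.2  73.4   2.8]
w yellow_carrier 0.97 [392. 168.] 3672 [392.6 365.2  83.7 106.1   4.4]
w red_plate 0.96 [415.  54.] 2070 [393.  235.4  56.3  64.1   5.9]
w blue_carrier 0.65 [399.  73.] 3272 [392.3 239.7  84.   84.9   5. ]
w white_jar 0.65 [56. 62.] 6423 [706.5 266.4  54.9  87.7  65.7]
w dropper 0.7 [360. 285.] 1347 [454.7 442.1  34.3  36.2 -89.9]
w orange_jar (array([393.1, 362.6,  27.9]), 0.64)
w green_jar (array([393. , 231. ,  24.9]), 0.81)
s white_plate 0.56 [417. 272.] 398 [392.8 369.3  54.7  73.7   4.6]
s yellow_carrier 0.61 [402. 280.] 1037 [393.4 366.3  85.1 112.5   5.5]
s red_plate 0.7 [418. 211.] 412 [391.5 257.5  42.4  57.2 -82.9]
s blue_carrier 0.62 [400. 214.] 789 [393.4 230.3  84.1 113.7   6.2]
s white_jar 0.73 [238. 199.] 1118 [716.1 285.5  54.9  99.9  14.8]
s dropper 0.57 [393. 310.] 791 [454.1 506.   36.6  66.9 -12.3]
s orange_jar (array([395.4, 370.7,  30.8]), 0.94)
s green_jar (array([390.9, 250.3,  19.2]), 0.57)
```

View pics/v13.png

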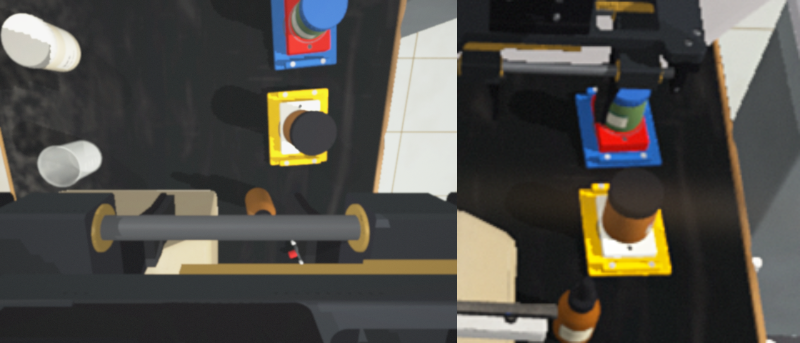

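The pictures show both kits standing upright and centred, the bystanders in place, and the arm clear of everything. I'm handing the job in.

```bash
python3 -c "
from h import *
st();print(ticket.job_done())"
```

```text
47.85 [492.4 396.1 234.1] [[0.0, -1.0, -0.0], [-1.0, -0.0, -0.0], [0.0, 0.0, -1.0]] [-0.6 -0.5 -0.9] 72.22967713820915 [ 0.93  0.39  0.04  0.   -1.23 -0.93]
the job is handed in; nothing more can be done
None
```

Both kits are made up in the order asked, and I handed the job in at about 48 s of the 122 s allowed. The red plate with the green jar is in the blue carrier, and the white plate with the orange jar is in the yellow carrier.

- **Regrip:** I picked the red plate up twice. A glass stood too close for a direct grasp, so I first moved it a short way, turned it square and set it down.
- **Plates flat:** Pressing on each released plate gave firm contact at 25.3 mm (red, about 19 N) and 18.4 mm (white, about 12 N). The expected heights were 25 and 18 mm.
- **Last checks:** In the final wrist-camera picture the orange jar is within about 1 mm of its plate's centre. The green jar was within about 1 mm when checked just after placing. Plate and carrier angles agreed to about 0.5° after placing (red 5.9° against 6°, white 4.4° against 4.3°).
- **Bystanders and arm:** The white jar and the dropper bottle still stand where they were. The gripper is open in the air, touching nothing.
- **Disagreements:** The wrist camera read positions about 3 to 3.5 mm off in y, and I corrected for that. In the final picture the partly hidden white plate read 2.8°, against 4.4° before the jar went on. Side-camera lid positions were several mm off because the gripper hid part of the view. I could not check the finished kits from the top camera: the one later top picture, taken before the orange jar was placed, was blocked by the arm.

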